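# Stand the cake plaque in the drying rack

## Robot

A 7-joint arm with a two-finger parallel gripper is mounted at the origin on the work surface; the furniture and walls round the work are solid. World frame = base frame: x ahead of the robot, y to its left, z up, the work surface at z = 0. Lengths are in mm, angles in rad, forces in N, time in s.
With the tool pointing down it reaches from about 400 to 875 mm from the base axis. Payload 4.4 kg.
Tool frame: the origin (TCP) lies at the very end of the fingers, on their centre line; the grasp point (between the pads) lies 19 mm behind it; z points along the fingers, y is the direction in which the jaws open and shut (so a half turn about z gives the same grasp; the last joint's range is limited). The gripper opens to 85 mm and grips with 20 to 120 N. Pads are 22 mm wide; open, the fingers measure 114 mm over their backs; the gripper's body (76 mm by 85 mm) begins 54 mm behind the grasp point. The pads swing forward as they close: fully open they stand 13 mm farther back than shut.
Start: joints at [1.059, 0.628, 0.038, 1.517, -0.027, 0.996, -0.02], TCP at [280.296, -586.474, 202.613] pointing down, gripper open.
Joint ranges: [-3.06, 3.06], [-0.37, 2.12], [-1.25, 1.32], [0.18, 2.47], [-1.1, 4.24], [0.23, 1.98], [-2.94, 2.94]. Speed limits (rad/s): [2.57, 2.57, 3.14, 3.14, 3.14, 3.14, 3.14].

## Interface

Orientations are given as [roll, pitch, yaw] about the fixed x, y, z axes, in that order (R = Rz(yaw) Ry(pitch) Rx(roll)).
In Python, from cell import read_state, get_image, calibration, finish_job gives the robot as it stands. The module is installed in compiled form; this text tells all that it offers.
- The arm moves only by the tool apply_moves, never from a script. Its argument "increments" is a list of rows, each an object of numbers: "tx", "ty", "tz": the shift along the world's x, y, z in m; "rx", "ry", "rz": the turn, a rotation vector about the world's x, y, z in units of 5 degrees (1.0 is 5 degrees); "claw": the finger opening in m, from 0 to 0.0854. In form: [{"tx": .., "ty": .., "tz": .., "rx": .., "ry": .., "rz": .., "claw": ..}, ...]. A call has 1 to 12 rows; each row is the pose to reach, as a shift and turn from the pose commanded when the call began; what a row does not reach only later rows make up. A row lasts 1/10 s, in which the tool goes at most 50 mm and 8.59 degrees, less where a joint would pass 70% of its speed; a pose out of reach is approached as far as the arm can. A call with a gripper value outside its range is refused whole. The fingers move at their own pace and stop on an object; the grip force is fixed at half the most. Time passes only in rows, so rows that repeat a pose let the fingers close. It gives the time, the measured TCP pose, the force and the opening at its end, in the units of the state.
- read_state(): the state, without advancing time (a new reading comes with each control period).
- get_image(name): name is "scene" or "top" or "wrist"; returns the picture (384x512x3 uint8, red, green, blue); there is no depth.
- calibration(name): a dict with "camera_matrix" (3x3 intrinsics, pixels), "origin" and "attitude" of the camera in the world. Camera axes: x right, y up, looking along -z (the intrinsics and any distortion apply to the point x, -y, -z); pixel columns grow to the right and rows downward; lengths in mm; the calibration is good to about 2 mm. A picture is of the moment at which its call begins: read the wrist's pose just before it. calibration takes no time and is no camera call; for the wrist camera it gives the pose at the moment of the call.
- finish_job(): hands the job in, once; it reports no verdict.
The state is a dict: "clock": time; "qpos": joint angles; "qd": joint speeds; "tau": joint torques, N m; "eef_pos": TCP position; "tool_rot": TCP orientation; "force": force on the tool from outside, world axes, zero at the start; "torque": the same for the moment, N m; "width": finger opening in mm.
Only numpy, scipy, OpenCV 4.12 (cv2) and the standard library are available. Lean on these libraries where they do the work, as an engineer would, in place of code of your own. Each camera call takes 0.05 s, during which the arm holds its last target. There are 200 camera calls.

## Task

Take the white cake plaque off the leaning easel and stand it upright on its bottom edge in the one empty slot of the wooden drying rack, fully down on the slot's floor. Then slide it along the slot until its edge meets the felt-faced stop block and you feel the block give, shifting it a few millimetres but by less than a centimetre, and let go. The plaque is brittle, so handle it gently against the rack, and leave the two plaques already in the rack and the bottles as they are.

Things in the scene. Friction and masses are not known exactly. Their poses are not given: they have to be found in the camera images.
- plaque: white plaque on the easel, 110 wide (its y) x 110 high (its z) x 10 mm thick (x), 100 to 210 g. Origin: middle of its bottom edge; z runs up to its top edge; rosette on its +x face. It starts leaning 35 degrees from vertical, top towards the robot, lower 72 mm backed by the easel; the top 38 mm is free on both faces. Grip the top edge, tool tilted along the plaque's plane
- easel: fixed wooden easel, base 110 x 96 x 8 mm. Origin on the table, 30 mm below the ledge that bears the plaque; its panel (90 wide, 72 long, 6 mm thick) leans 35 degrees with its top towards its -x; a lip 3 mm thick stands 8 mm up in front of the plaque's lower edge
- rack: fixed wooden drying rack, 126 (its x) x 210 (its y) x 45 mm high. Origin: centre of its underside. Three slots run along its y over the whole length, at x = -44, 0 and +44 mm; each 14 mm wide, floor 10 mm and wall tops 45 mm above the table. Two hold other plaques, the third is empty but for the stop block towards its +y end
- plaque_wide: white plaque standing in a slot of the rack, 125 wide (y) x 92 high (z) x 10 mm thick (x), origin at the middle of its bottom edge. Which slot it is in varies; stays there
- plaque_narrow: white plaque standing in another slot of the rack, 90 wide (y) x 104 high (z) x 10 mm thick (x), origin at the middle of its bottom edge. Stays there
- stop (a joint): travel (m) of the stop block in the empty slot: 0 at the start, grows as it is pushed to +y of the rack, at most 0.025; slides stiffly (5 N) and stays where pushed. Block 12 wide, 29 long, top 59 mm above the table, grey felt face to -y of the rack. Its place is not measured: the face starts between y = +50 and +80 mm of the rack; find it by touch or by eye
- bottle_left: colour bottle at the back, behind the easel, 39 mm diameter, 122 mm high, origin under its centre; stays
- bottle_mid: colour bottle at the back, behind the rack's left part, 39 mm diameter, 123 mm high, origin under its centre; stays
- bottle_right: colour bottle at the back right, 39 mm diameter, 121 mm high, origin under its centre; stays

How it is judged (in metres and radians):
At the end, for the whole second after the job is handed in: The plaque stands released and at rest in the empty slot: within 6 mm of its centre line, at most 3.5 mm above its floor, within 0.2 rad of upright and 0.1 rad of the slot's line, in the part of the slot where the stop can be; the stop has been pushed 0.8 to 12.5 mm ((x of plaque in the frame of rack between -0.05 and -0.038 m or x of plaque in the frame of rack between -0.006 and 0.006 m or x of plaque in the frame of rack between 0.038 and 0.05 m) and z of plaque in the frame of rack between 0.007 and 0.0135 m and angle between plaque's own z axis and vertical below 0.2 rad and angle between the y axis of plaque and the y axis of rack, either way round below 0.1 rad and value of joint stop between 0.0008 and 0.0125 m and y of plaque in the frame of rack between -0.006 and 0.04 m and linear speed of plaque below 0.01 m/s and angular speed of plaque below 0.5 rad/s); the robot touches nothing.
It fails at once if the plaque is pressed or knocked against the rack with more than 60 N (contact force between plaque and rack above 60 N).
It fails at once if the stop block is shoved more than 15 mm (value of joint stop above 0.015 m).
It fails at once if a plaque already in the rack is shifted by more than 12 mm (distance of any of plaque_wide, plaque_narrow from where it was at the start of the episode above 0.012 m).
It fails at once if a bottle is shifted by more than 25 mm or tipped (distance of any of bottle_left, bottle_mid, bottle_right from where it was at the start of the episode above 0.025 m or angle between any of bottle_left, bottle_mid, bottle_right's own z axis and vertical above 0.4 rad).
It also fails if it takes over 45 s, if anything falls off the work surface, if the arm or the gripper's body presses on something with over 40 N, if the wrist force passes 120 N, or if a joint passes its speed limit or range.

## Working session

There is one attempt and no reset: what is moved stays moved. The work goes in short steps, Python scripts to look and compute and a tool call to move; the robot and the scene stay as the last step left them, time stands still between calls to the robot, and variables do not carry over. Pictures are saved under pics/ and viewed, about 8 in all and at most 12, crops included, and the job is handed in when it is done.

Besides the shell and the picture viewer there is one more tool, called after "Emit:" as a command line: name --argument value ..., lists and objects as JSON in quotes. apply_moves: Moves the arm, as the interface text tells. Its arguments: {"type":"object","properties":{"increments":{"type":"array"}},"required":["increments"]}

```bash
mkdir -p pics; python3 - <<'E'
from cell import *
import cv2,json
for n in("scene","top"):
    im=get_image(n)[:,:,::-1]; cv2.imwrite(f"pics/{n}0.png",cv2.resize(im,(800,600),interpolation=cv2.INTER_CUBIC)); cv2.imwrite(f"pics/{n}0_raw.png",im)
    print(n,calibration(n))
print(calibration("wrist"));print(read_state())
E
```

```text
scene {'camera_matrix': array([[371.06774355,   0.        , 262.85197218],
       [  0.        , 371.06774355, 190.681473  ],
       [  0.        ,   0.        ,   1.        ]]), 'origin': array([ -13.85388636, -486.3543933 ,  589.60281596]), 'attitude': array([ 0.86624868,  0.01806108, -1.15732742])}
top {'camera_matrix': array([[464.28579741,   0.        , 262.3829473 ],
       [  0.        , 464.28579741, 188.71331396],
       [  0.        ,   0.        ,   1.        ]]), 'origin': array([ 342.32922706, -227.26487099, 1196.67388358]), 'attitude': array([ 1.93243739e-01, -1.29627591e-03, -1.59684814e+00])}
{'camera_matrix': array([[338.11448069,   0.        , 258.81712462],
       [  0.        , 338.11448069, 182.55670637],
       [  0.        ,   0.        ,   1.        ]]), 'origin': array([ 347.88166273, -554.58636422,  372.91763922]), 'attitude': array([-0.29737766,  0.00254853, -1.12575373])}
{'clock': 0.1, 'qpos': array([ 1.05919589,  0.62925633,  0.03843567,  1.51825696, -0.02701562,
        0.99627478, -0.02000026]), 'qd': array([-0.00017784, -0.00175952, -0.00067489, -0.00172186,  0.0012882 ,
       -0.00013238, -0.00228856]), 'tau': array([ 3.93068432e-03, -5.64530361e+01,  1.23094797e+00, -1.93972814e+01,
        1.13765773e-02,  5.51111312e-03,  3.32445303e-06]), 'eef_pos': array([ 280.04795978, -585.91908209,  201.78268535]), 'tool_rot': array([-3.13991461e+00, -1.86107892e-06,  4.45799272e-01]), 'force': array([ 0.61307779, -0.49272762,  0.07387477]), 'torque': array([0.03609001, 0.02374076, 0.04815131]), 'width': 85.63843859888622}
```

View pics/scene0.png

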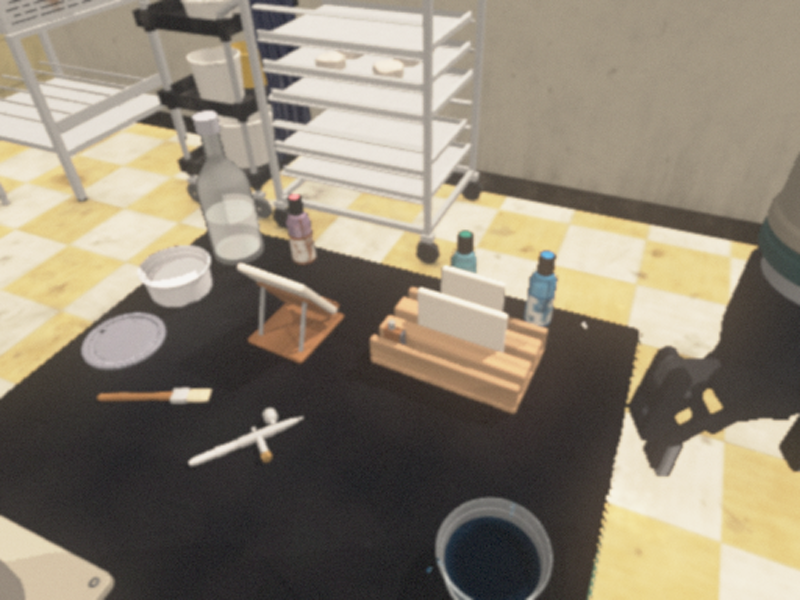

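View pics/top0.png

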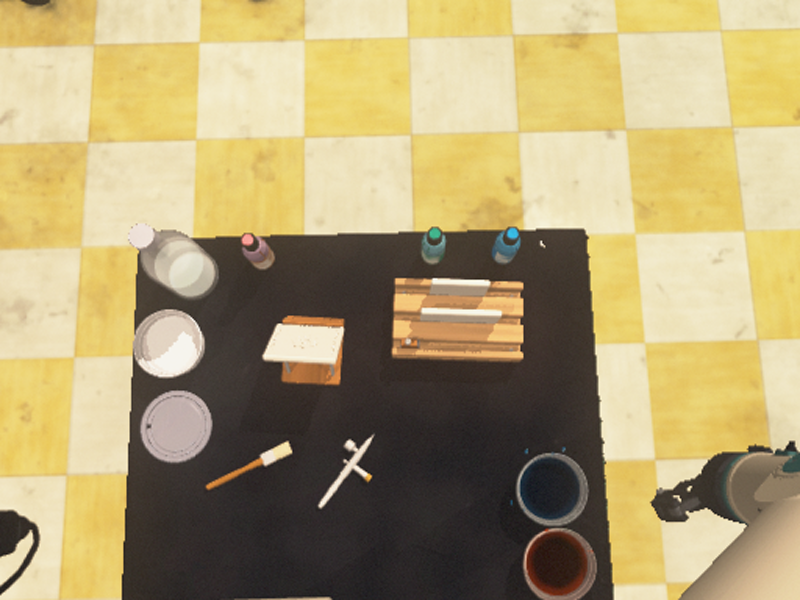

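The empty slot is the one nearest the robot, with the stop at its left (scene ~395,328; top ~410,343). The plaque leans on the easel (top ~305,342). I'll enlarge both regions next.

```bash
python3 - <<'E'
import cv2,numpy as np
im=cv2.imread("pics/top0_raw.png"); s=im[170:255,160:345]; cv2.imwrite("pics/c1.png",cv2.resize(s,None,fx=4.3,fy=4.3,interpolation=cv2.INTER_CUBIC))
im=cv2.imread("pics/scene0_raw.png"); s=im[155:265,145:355]; cv2.imwrite("pics/c2.png",cv2.resize(s,None,fx=3.8,fy=3.8,interpolation=cv2.INTER_CUBIC))
E
```

```text
(no output)
```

View pics/c1.png

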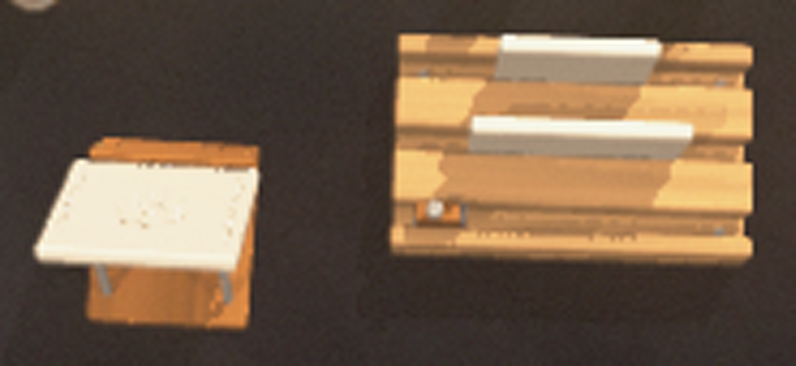

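View pics/c2.png

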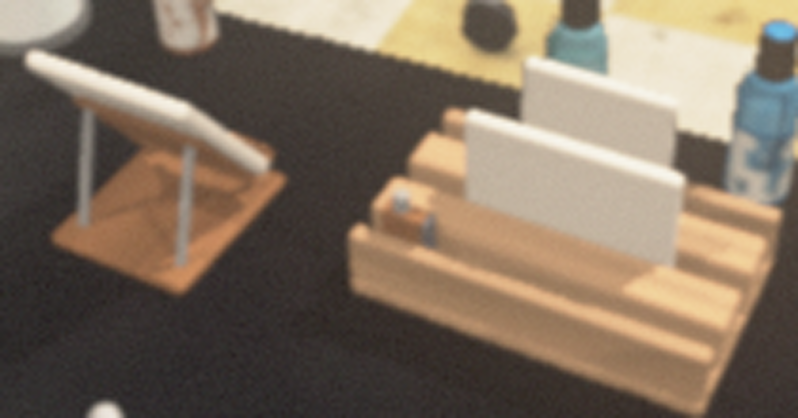

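```bash
cat >h.py <<'E'
import numpy as np
from scipy.spatial.transform import Rotation as R
from scipy.optimize import least_squares
def proj(c,P):
    P=np.atleast_2d(P); q=R.from_euler('xyz',c['attitude']).inv().apply(P-c['origin'])
    K=c['camera_matrix']; q=q*[1,-1,-1]; u=q@K.T; return u[:,:2]/u[:,2:]
def up(pts,s,o): return (np.array(pts,float)+.5)/s-.5+np.array(o)
def fit(obs,pose,x0):
    f=lambda p:np.concatenate([(proj(c,pose(p,L))-m).ravel() for c,L,m in obs])
    r=least_squares(f,x0,x_scale=np.maximum(np.abs(x0),.1)); return r.x,np.round(r.fun.reshape(-1,2),1)
E
python3 - <<'E'
from h import *; from cell import calibration
T=calibration("top");S=calibration("scene")
t=lambda p:up(p,4.3,(160,170)); s=lambda p:up(p,3.8,(145,155))
# rack: left=+y, near=-x
L=np.array([[-63,105,45],[63,105,45],[63,-105,45],[-63,-105,45]],float)
obs=[(T,L,t([(392,249),(400,35),(750,46),(752,256)])),
 (S,np.vstack([L,[[-63,105,0],[-63,-105,0]]]),s([(350,230),(447,109),(781,213),(708,358),(353,292),(695,412)]))]
rp=lambda p,L:R.from_euler('z',p[2]).apply(L)+[p[0],p[1],0]
p,r=fit(obs,rp,[600,-300,0.]);print("rack",p);print(r)
# stop face, middle top edge
for c,m in((T,t([(465,212)])),(S,s([(432,213)]))):
  f=lambda y:(proj(c,rp(p,np.array([[-44,y[0],55]])))-m).ravel()
  q=least_squares(f,[60.]);print("stop y",q.x,q.fun)
# plaques heights check
L=np.array([[5,55,0],[5,-55,0],[5,55,110],[5,-55,110]],float)
obs=[(T,np.vstack([L,[[-5,55,110],[-5,-55,110]]]),t([(80,160),(260,168),(40,246),(240,257),(36,260),(238,268)])),
 (S,np.vstack([L[1:],[[-5,55,110],[-5,-55,110]]]),s([(272,156),(35,52),(190,102),(26,64),(181,118)]))]
pp=lambda q,L:R.from_euler('yz',[-np.radians(35),q[3]]).apply(L)+q[:3]
q,r=fit(obs,pp,[600,-150,30,0.]);print("plaque",q);print(r)
pp=lambda q,L:R.from_euler('yz',[q[4],q[3]]).apply(L)+q[:3]
q,r=fit(obs,pp,[600,-150,30,0.,-.6]);print("plaque",q);print(r)
E
```

```text
rack [ 5.28429551e+02 -3.08784625e+02 -5.64249062e-02]
[[-1.1 -0.5]
 [-1.2 -0.2]
 [ 0.1 -0.3]
 [-0.4  0.4]
 [-1.   1. ]
 [ 0.6 -1.2]
 [ 0.6 -1.7]
 [ 0.4  1.1]
 [-0.5 -0.5]
 [ 1.5  1.8]]
stop y [60.60302068] [-0.01514021  0.4985899 ]
stop y [62.99429743] [-0.83228588  2.43865507]
plaque [ 5.22218071e+02 -7.17082082e+01  3.01702753e+01 -7.63888059e-02]
[[-1.2 -0.7]
 [ 0.2 -0.4]
 [-1.2  0.2]
 [-0.4 -0. ]
 [-0.1  0.7]
 [ 0.1  1.2]
 [ 1.1  1.2]
 [-0.6 -1.4]
 [ 1.   0.2]
 [-0.3 -0.3]
 [ 1.3  0.5]]
plaque [ 5.22047977e+02 -7.16702043e+01  3.00189976e+01 -7.61127018e-02
 -6.08258379e-01]
[[-1.2 -0.6]
 [ 0.2 -0.3]
 [-1.2  0.1]
 [-0.4 -0. ]
 [-0.1  0.7]
 [ 0.1  1.2]
 [ 1.1  1.3]
 [-0.6 -1.4]
 [ 1.   0.2]
 [-0.2 -0.3]
 [ 1.3  0.5]]
```

Rack about (528, -309) with yaw -0.056, plaque origin about (522, -72, 30) with yaw -0.076, and stop face at y≈61 in the rack frame. I'll move the tool over the rack and refine these with the wrist camera.

Emit:
apply_moves --increments '[{"tz":0.05},{"tz":0.098,"tx":0.02,"ty":0.02,"rz":1.5},{"tx":0.055,"ty":0.06,"tz":0.098,"rz":3},{"tx":0.09,"ty":0.1,"tz":0.098,"rz":4.7},{"tx":0.12,"ty":0.135,"tz":0.098,"rz":6.3},{"tx":0.15,"ty":0.17,"tz":0.098,"rz":8},{"tx":0.18,"ty":0.205,"tz":0.098,"rz":9.6},{"tx":0.21,"ty":0.24,"tz":0.098,"rz":11},{"tx":0.22,"ty":0.256,"tz":0.098,"rz":12},{"tx":0.22,"ty":0.256,"tz":0.098,"rz":12},{"tx":0.22,"ty":0.256,"tz":0.098,"rz":12},{"tx":0.22,"ty":0.256,"tz":0.098,"rz":12}]'

```text
$.increments[0]: bad value
```

```bash
python3 - <<'E'
from cell import *
import cv2,pickle
s=read_state();c=calibration("wrist");im=get_image("wrist")[:,:,::-1]
pickle.dump(c,open("w1.pkl","wb"));cv2.imwrite("pics/w1_raw.png",im);cv2.imwrite("pics/w1.png",cv2.resize(im,(800,600),interpolation=cv2.INTER_CUBIC))
print(c['origin'],c['attitude'],s['eef_pos'],s['tool_rot'],s['qpos'],s['force'],s['clock'])
E
```

```text
[ 347.88166273 -554.58636422  372.91763922] [-0.29737766  0.00254853 -1.12575373] [ 280.04795978 -585.91908209  201.78268535] [-3.13991461e+00 -1.86107892e-06  4.45799272e-01] [ 1.05919589  0.62925633  0.03843567  1.51825696 -0.02701562  0.99627478
 -0.02000026] [ 0.61307779 -0.49272762  0.07387477] 0.1
```

View pics/w1.png

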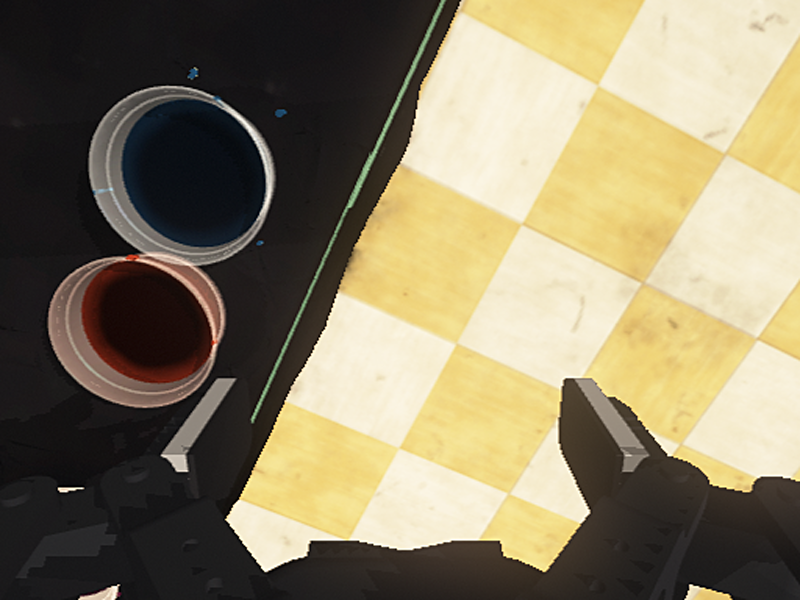

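The move was refused, most likely because every row needs all the keys. The picture shows only the start view, with cups at the left and fingers at the bottom. I'll send the move again with full rows.

Emit:
apply_moves --increments '[{"tx":0,"ty":0,"tz":0.05,"rx":0,"ry":0,"rz":0,"claw":0.085},{"tx":0.02,"ty":0.02,"tz":0.098,"rx":0,"ry":0,"rz":1.5,"claw":0.085},{"tx":0.055,"ty":0.06,"tz":0.098,"rx":0,"ry":0,"rz":3,"claw":0.085},{"tx":0.09,"ty":0.1,"tz":0.098,"rx":0,"ry":0,"rz":4.7,"claw":0.085},{"tx":0.12,"ty":0.135,"tz":0.098,"rx":0,"ry":0,"rz":6.3,"claw":0.085},{"tx":0.15,"ty":0.17,"tz":0.098,"rx":0,"ry":0,"rz":8,"claw":0.085},{"tx":0.18,"ty":0.205,"tz":0.098,"rx":0,"ry":0,"rz":9.6,"claw":0.085},{"tx":0.21,"ty":0.24,"tz":0.098,"rx":0,"ry":0,"rz":11,"claw":0.085},{"tx":0.22,"ty":0.256,"tz":0.098,"rx":0,"ry":0,"rz":12,"claw":0.085},{"tx":0.22,"ty":0.256,"tz":0.098,"rx":0,"ry":0,"rz":12,"claw":0.085},{"tx":0.22,"ty":0.256,"tz":0.098,"rx":0,"ry":0,"rz":12,"claw":0.085},{"tx":0.22,"ty":0.256,"tz":0.098,"rx":0,"ry":0,"rz":12,"claw":0.085}]'

```text
clock: 1.35
eef_pos: [498.8, -332.6, 300.4]
tool_rot: [-3.14, 0.001, 1.489]
force: [0.0, 0.2, 0.8]
width: 85.1
```

```bash
cat > snap.py <<'E'
import sys,cv2,pickle
from cell import *
n=sys.argv[1]
s=read_state();c=calibration("wrist");im=get_image("wrist")[:,:,::-1]
pickle.dump(c,open(n+".pkl","wb"));cv2.imwrite(f"pics/{n}_raw.png",im);cv2.imwrite(f"pics/{n}.png",cv2.resize(im,(800,600),interpolation=cv2.INTER_CUBIC))
for k in s:
    if k not in("tau","qd","torque"):print(k,s[k])
E
python3 snap.py w2
```

```text
clock 1.35
qpos [ 0.7062971   0.4745968  -0.26178716  1.52410868  0.13100047  1.160672
  0.33758744]
eef_pos [ 498.78143597 -332.60443729  300.36656139]
tool_rot [-3.14038299e+00  1.16193925e-03  1.48861278e+00]
force [0.00308296 0.20628371 0.80899252]
width 85.1172575780461
```

View pics/w2.png

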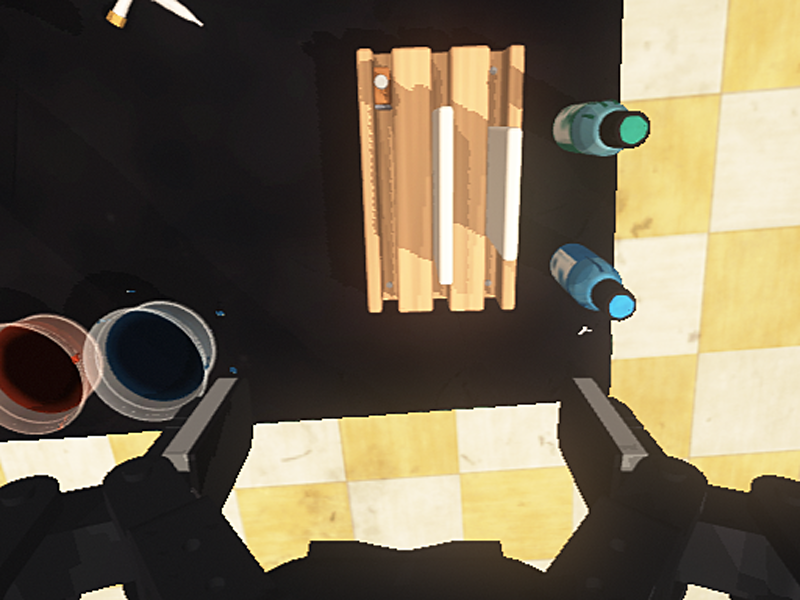

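The wrist view shows the rack at (365–525, 47–310), the stop at (382, 85) and the empty left slot at x≈375–395. I'll enlarge it.

```bash
python3 - <<'E'
import cv2
im=cv2.imread("pics/w2_raw.png")[22:207,220:345]; cv2.imwrite("pics/c3.png",cv2.resize(im,None,fx=3.2*1.6,fy=3.2,interpolation=cv2.INTER_CUBIC))
E
```

```text
(no output)
```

View pics/c3.png

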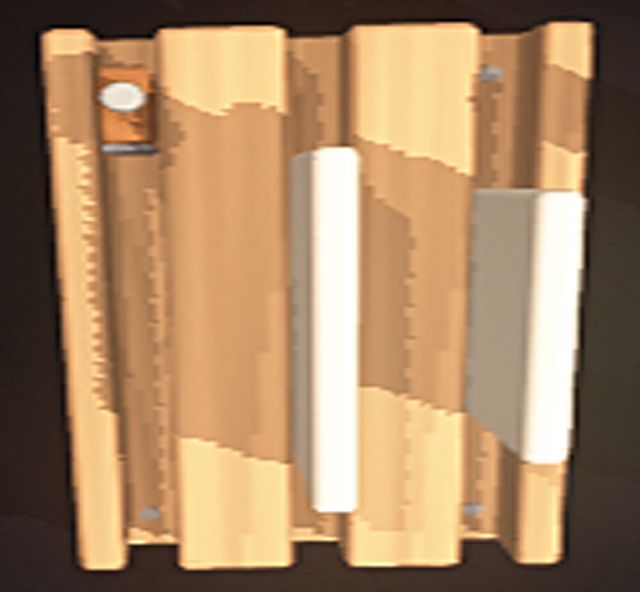

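```bash
python3 - <<'E'
from h import *; from cell import calibration; import pickle
T=calibration("top");S=calibration("scene");W=pickle.load(open("w2.pkl","rb"))
w=lambda p:(np.array(p,float)+.5)/[5.12,3.2]-.5+[220,22]
t=lambda p:up(p,4.3,(160,170)); s=lambda p:up(p,3.8,(145,155))
X=[-63,-51,-37,-7,7,37,51,63]
LW=np.array([[x,105,45] for x in X]+[[x,-105,45] for x in X],float)
mW=w(list(zip([42,92,162,287,355,478,545,592],[30,30,28,27,26,25,24,24]))+list(zip([82,128,180,292,345,460,518,562],[570,570,568,567,567,566,565,564])))
L=LW[[0,7,15,8]]
o1=[(W,LW,mW)]
o2=[(T,L,t([(392,249),(400,35),(750,46),(752,256)]))]
o3=[(S,np.vstack([L,[[-63,105,0],[-63,-105,0]]]),s([(350,230),(447,109),(781,213),(708,358),(353,292),(695,412)]))]
rp=lambda p,L:R.from_euler('z',p[2]).apply(L)+[p[0],p[1],0]
for n,o in(("w",o1),("t",o2),("s",o3),("all",o1+o2+o3)):
  p,r=fit(o,rp,[528,-308,-.05]);print(n,p.round(3),np.abs(r).mean(0))
  if n=="w":
    pw=p;print(r.tolist())
for z in(50,57,59):
  f=lambda y:(proj(W,rp(pw,np.array([[-44,y[0],z]])))-w([(128,152)])).ravel()
  q=least_squares(f,[60.]);print("stop y",z,q.x,q.fun)
E
```

```text
w [ 5.29596e+02 -3.10976e+02 -6.10000e-02] [0.49375 0.85625]
[[-0.2, -0.4], [0.4, -0.7], [-1.2, -0.4], [0.2, -0.7], [-1.0, -0.6], [1.0, -0.9], [-0.0, -0.9], [1.2, -1.2], [-0.4, 1.0], [-0.4, 0.9], [-0.2, 1.3], [0.3, 1.1], [0.4, 0.9], [0.4, 0.8], [-0.5, 0.9], [-0.1, 1.0]]
t [ 5.27969e+02 -3.10483e+02 -5.20000e-02] [0.5   0.275]
s [ 5.29019e+02 -3.07933e+02 -5.80000e-02] [0.65 1.2 ]
all [ 5.29429e+02 -3.10636e+02 -6.10000e-02] [0.68461538 0.94615385]
stop y 50 [62.05173376] [ 0.43743592 -0.01398017]
stop y 57 [61.86413622] [ 0.20084433 -0.00645803]
stop y 59 [61.81051785] [ 0.13177278 -0.00424458]
```

```bash
cat >> h.py <<'E'
def tool(th,yaw): # jaw along plaque x; lean th (top toward -x)
    M=R.from_euler('yz',[-th,yaw]).as_matrix(); return R.from_matrix(np.c_[M[:,1],M[:,0],-M[:,2]])
def delta(st_pos,st_rot,pos,rot):
    d=(rot*R.from_euler('xyz',st_rot).inv()).as_rotvec()
    print("t",((np.array(pos)-st_pos)/1000).round(4),"r",(np.degrees(d)/5).round(3))
E
python3 - <<'E'
from h import *; from cell import read_state
s=read_state(); o=np.array([522.1,-71.7,30.1]); rt=tool(np.radians(35),-.0764)
pz=R.from_euler('yz',[-np.radians(35),-.0764]).apply([0,0,1])
for k in(132,82): print(o+k*pz); delta(s['eef_pos'],s['tool_rot'],o+k*pz,rt)
E
```

```text
[446.60876716 -65.92122193 138.22806985]
t [-0.0523  0.2667 -0.1622] r [-0.543 -6.989  0.067]
[475.20393112 -68.11015302  97.27046763]
t [-0.0237  0.2645 -0.2032] r [-0.543 -6.989  0.067]
```

Emit:
apply_moves --increments '[{"tx":-0.01,"ty":0.045,"tz":0,"rx":-0.1,"ry":-1.2,"rz":0,"claw":0.085},{"tx":-0.03,"ty":0.09,"tz":0,"rx":-0.2,"ry":-2.6,"rz":0,"claw":0.085},{"tx":-0.045,"ty":0.135,"tz":-0.01,"rx":-0.3,"ry":-4,"rz":0,"claw":0.085},{"tx":-0.052,"ty":0.18,"tz":-0.02,"rx":-0.4,"ry":-5.4,"rz":0,"claw":0.085},{"tx":-0.054,"ty":0.225,"tz":-0.03,"rx":-0.54,"ry":-6.6,"rz":0.07,"claw":0.085},{"tx":-0.054,"ty":0.265,"tz":-0.06,"rx":-0.54,"ry":-6.99,"rz":0.07,"claw":0.085},{"tx":-0.054,"ty":0.265,"tz":-0.1,"rx":-0.54,"ry":-6.99,"rz":0.07,"claw":0.085},{"tx":-0.054,"ty":0.265,"tz":-0.14,"rx":-0.54,"ry":-6.99,"rz":0.07,"claw":0.085},{"tx":-0.054,"ty":0.265,"tz":-0.162,"rx":-0.54,"ry":-6.99,"rz":0.07,"claw":0.085},{"tx":-0.054,"ty":0.265,"tz":-0.162,"rx":-0.54,"ry":-6.99,"rz":0.07,"claw":0.085},{"tx":-0.054,"ty":0.265,"tz":-0.162,"rx":-0.54,"ry":-6.99,"rz":0.07,"claw":0.085},{"tx":-0.054,"ty":0.265,"tz":-0.162,"rx":-0.54,"ry":-6.99,"rz":0.07,"claw":0.085}]'

```text
clock: 2.6
eef_pos: [442.0, -104.0, 268.6]
tool_rot: [2.606, -0.013, 1.508]
force: [0.7, 0.5, -0.5]
width: 85.4
```

```bash
python3 snap.py w3; python3 - <<'E'
from h import *; from cell import read_state
s=read_state(); o=np.array([522.1,-71.7,30.1]); rt=tool(np.radians(35),-.0764)
pz=R.from_euler('yz',[-np.radians(35),-.0764]).apply([0,0,1])
for k in(132,82): delta(s['eef_pos'],s['tool_rot'],o+k*pz,rt)
E
```

```text
clock 2.6
qpos [-0.6368608   0.07037734  0.97776026  2.43886444 -0.96574379  0.24620829
  1.1552416 ]
eef_pos [ 441.95242293 -104.01960649  268.60033715]
tool_rot [ 2.60578617 -0.01330994  1.50795548]
force [ 0.67396632  0.5091744  -0.47019788]
width 85.36921326862335
t [ 0.0049  0.0354 -0.1299] r [-0.212 -0.86  -0.218]
t [ 0.0335  0.0332 -0.1708] r [-0.212 -0.86  -0.218]
```

View pics/w3.png

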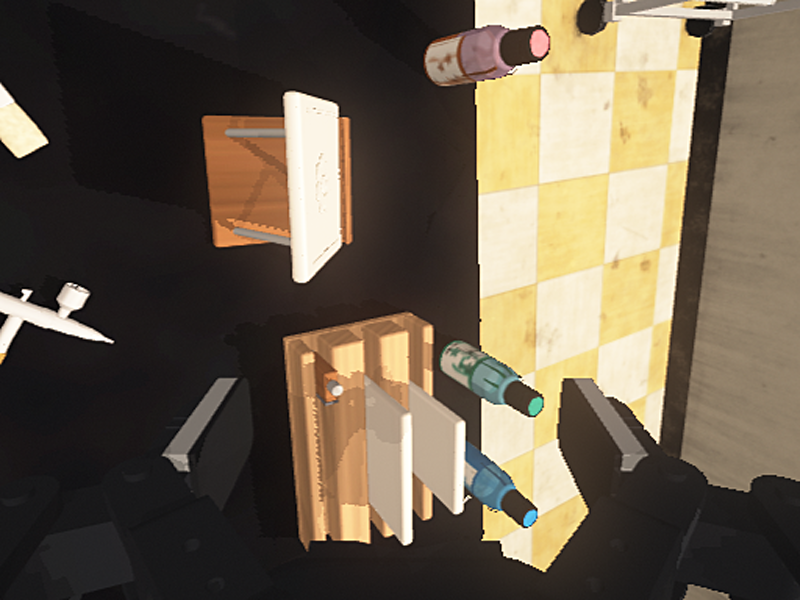

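Joints 4 and 6 are near their limits, so the arm stopped short. Zero-shift rows will show whether the commanded pose is still the nominal one.

Emit:
apply_moves --increments '[{"tx":0,"ty":0,"tz":0,"rx":0,"ry":0,"rz":0,"claw":0.085},{"tx":0,"ty":0,"tz":0,"rx":0,"ry":0,"rz":0,"claw":0.085}]'

```text
clock: 2.85
eef_pos: [442.5, -103.0, 268.5]
tool_rot: [2.607, -0.013, 1.512]
force: [-0.9, 0.8, 0.6]
width: 85.0
```

```bash
python3 - <<'E'
from h import *; from cell import calibration,read_state; import pickle
s=read_state();print(s['eef_pos'],s['tool_rot'],s['qpos'])
T=calibration("top");S=calibration("scene");W=pickle.load(open("w3.pkl","rb"))
t=lambda p:up(p,4.3,(160,170)); sc=lambda p:up(p,3.8,(145,155))
L=np.array([[5,55,0],[5,-55,0],[5,55,110],[5,-55,110],[-5,55,110],[-5,-55,110]],float)
o1=[(W,L,up([(339,103),(341,238),(303,93),(309,279),(286,94),(293,281)],1.5625,(0,0)))]
o2=[(T,L,t([(80,160),(260,168),(40,246),(240,257),(36,260),(238,268)])),
 (S,L[1:],sc([(272,156),(35,52),(190,102),(26,64),(181,118)]))]
pp=lambda q,L:R.from_euler('yz',[-np.radians(35),q[3]]).apply(L)+q[:3]
for o in(o1,o2,o1+o2):
  q,r=fit(o,pp,[522,-72,30,-.07]);print(q.round(3));print(r[:6].tolist())
E
```

```text
[ 442.46173632 -102.97916019  268.53415556] [ 2.60650536 -0.01308746  1.51153209] [-0.62655882  0.07053371  0.96428166  2.43759596 -0.96076274  0.2464681
  1.15097302]
[ 5.2857e+02 -7.2185e+01  1.6899e+01 -7.9000e-02]
[[-0.1, 0.6], [1.0, 3.7], [-0.9, 0.0], [0.6, -0.5], [-1.0, -0.6], [0.8, -2.1]]
[ 5.22218e+02 -7.17080e+01  3.01700e+01 -7.60000e-02]
[[-1.2, -0.7], [0.2, -0.4], [-1.2, 0.2], [-0.4, -0.0], [-0.1, 0.7], [0.1, 1.2]]
[ 5.24784e+02 -7.10650e+01  2.65900e+01 -7.90000e-02]
[[0.2, -0.6], [1.4, 4.7], [-1.3, -1.9], [0.3, 1.5], [-1.8, -2.6], [0.3, -0.1]]
```

Emit:
apply_moves --increments '[{"tx":0.03,"ty":0.01,"tz":-0.01,"rx":0,"ry":0,"rz":0,"claw":0.085},{"tx":0.055,"ty":0.025,"tz":-0.03,"rx":0,"ry":0,"rz":0,"claw":0.085},{"tx":0.06,"ty":0.035,"tz":-0.06,"rx":-0.1,"ry":-0.4,"rz":-0.1,"claw":0.085},{"tx":0.06,"ty":0.035,"tz":-0.09,"rx":-0.2,"ry":-0.86,"rz":-0.3,"claw":0.085},{"tx":0.06,"ty":0.035,"tz":-0.09,"rx":-0.2,"ry":-0.86,"rz":-0.3,"claw":0.085},{"tx":0.06,"ty":0.035,"tz":-0.09,"rx":-0.2,"ry":-0.86,"rz":-0.3,"claw":0.085}]'

```text
clock: 3.45
eef_pos: [509.5, -73.5, 260.3]
tool_rot: [2.603, -0.005, 1.486]
force: [-0.1, 0.7, 0.3]
width: 85.2
```

```bash
cat > g.py <<'E'
import sys
from h import *; from cell import read_state
s=read_state(); print(s['eef_pos'].round(1),s['tool_rot'].round(3),s['qpos'].round(3),s['clock']); o=np.array([523,-71.7,30.]); Y=-.077; rt=tool(np.radians(35),Y)
pz=R.from_euler('yz',[-np.radians(35),Y]).apply([0,0,1])
for k in map(float,sys.argv[1:]): print(k,o+k*pz);delta(s['eef_pos'],s['tool_rot'],o+k*pz,rt)
E
python3 g.py 130 84
```

```text
[509.5 -73.5 260.3] [ 2.603 -0.005  1.486] [-0.578  0.21   0.815  2.344 -1.098  0.233  1.127] 3.45
130.0 [448.65600183 -65.96417175 136.48976576]
t [-0.0609  0.0075 -0.1238] r [-0.126 -0.819  0.09 ]
84.0 [474.96233965 -67.99377252  98.80877172]
t [-0.0346  0.0055 -0.1615] r [-0.126 -0.819  0.09 ]
```

```bash
cat > k.py <<'E'
from h import *; import itertools
D=[([1.05919589,.62925633,.03843567,1.51825696,-.02701562,.99627478,-.02000026],[280.048,-585.919,201.783],[-3.13991461,0,.445799]),
([.7062971,.4745968,-.26178716,1.52410868,.13100047,1.160672,.33758744],[498.781,-332.604,300.367],[-3.140383,.0011619,1.4886128]),
([-.6368608,.07037734,.97776026,2.43886444,-.96574379,.24620829,1.1552416],[441.952,-104.02,268.6],[2.60578617,-.01330994,1.50795548]),
([-.62655882,.07053371,.96428166,2.43759596,-.96076274,.2464681,1.15097302],[442.462,-102.979,268.534],[2.6065,-.01308746,1.5115]),
([-.578,.21,.815,2.344,-1.098,.233,1.127],[509.5,-73.5,260.3],[2.603,-.005,1.486])]
A=lambda ax,q:R.from_euler(ax,q)
def fk(q,sg,p):
    c,c7,d0,a,b,L,e1,e2,e3=p
    r=A('z',sg[0]*q[0]+c)*A('y',q[1]); x=np.array([0,0,d0])+r.apply([e1,0,a])
    r=r*A('z',sg[1]*q[2])*A('y',q[3]); x=x+r.apply([e2,0,b])
    r=r*A('z',sg[2]*q[4])*A('y',q[5]); x=x+r.apply([e3,0,L])
    return x,r*A('z',sg[3]*q[6]+c7)
if __name__=="__main__":
  for sg in itertools.product([1,-1],repeat=4):
    def f(p):
      o=[]
      for q,x,t in D:
        X,r=fk(q,sg,p); o+=list((X-x)/10)+list(10*(r*R.from_euler('xyz',t).inv()).as_rotvec())
      return o
    best=min((least_squares(f,[c,c7,330,400,400,250,0,0,0]) for c in(0,1.57,-1.57,3.1) for c7 in(0,1.57,-1.57,3.1)),key=lambda r:r.cost)
    print(sg,round(best.cost,3),best.x.round(3).tolist())
E
python3 k.py
```

```text
(1, 1, 1, 1) 766.614 [1.125, 3.191, 5033.636, 1646.114, 2222.326, 3539.367, -1067.329, 2447.474, 1238.309]
(1, 1, 1, -1) 654.185 [1.128, -1.604, 5023.675, 1647.327, 2218.562, 3535.076, -1067.095, 2444.069, 1237.958]
(1, 1, -1, 1) 1404.759 [-1.952, -2.098, -1527.624, 1509.649, 425.29, -504.63, 349.325, -477.022, 1187.458]
(1, 1, -1, -1) 1014.253 [-1.956, 0.666, -1536.481, 1513.871, 422.835, -506.38, 347.976, -478.938, 1187.778]
(1, -1, 1, 1) 686.957 [1.118, 1.084, 102.278, -1103.673, -547.87, -310.965, 1014.053, -1203.002, 952.641]
(1, -1, 1, -1) 197.034 [1.115, 3.846, 102.174, -1105.583, -547.252, -314.135, 1016.87, -1203.449, 954.481]
(1, -1, -1, 1) 627.491 [1.225, -1.248, -95.467, -992.189, -1037.093, 195.485, 168.382, -1121.739, -171.563]
(1, -1, -1, -1) 1021.448 [1.211, 2.753, -123.418, -1022.204, -1055.098, 157.721, 188.622, -1142.022, -176.973]
(-1, 1, 1, 1) 326.882 [-0.025, 2.045, -1180.564, 664.511, 30.456, -885.405, 412.743, -240.107, 228.603]
(-1, 1, 1, -1) 478.991 [-0.028, -0.192, -1189.143, 660.589, 24.78, -889.902, 414.98, -246.811, 226.913]
(-1, 1, -1, 1) 215.533 [3.131, -2.008, 1303.383, -539.665, -31.328, 624.914, -63.85, 22.816, 230.021]
(-1, 1, -1, -1) 397.039 [-0.069, 2.359, -780.625, 525.632, 62.431, -688.485, 260.681, -71.902, -21.658]
(-1, -1, 1, 1) 52.916 [-0.035, 1.217, 95.165, 435.223, 276.761, 151.379, 145.905, -164.045, 44.263]
(-1, -1, 1, -1) 279.81 [-0.031, 2.714, 90.843, 437.493, 277.726, 149.194, 148.728, -166.63, 50.028]
(-1, -1, -1, 1) 244.578 [-0.048, 0.027, 339.837, 562.785, 379.038, 390.942, -2.276, -2.547, -1.736]
(-1, -1, -1, -1) 0.096 [-0.043, 1.531, 322.381, 552.912, 368.422, 377.29, 2.221, -13.392, -7.23]
```

```bash
cat >> k.py <<'E'
P=[-.043,1.531,322.381,552.912,368.422,377.29,2.221,-13.392,-7.23];SG=(-1,)*4
LO=np.array([-3.06,-.37,-1.25,.18,-1.1,.23,-2.94]);HI=np.array([3.06,2.12,1.32,2.47,4.24,1.98,2.94])
def ik(x,r,q0,free=False):
    m=.04
    f=lambda q:(lambda X,r2:np.r_[(X-x)/10,10*(r2*r.inv()).as_rotvec(),.002*(q-q0)])(*fk(q,SG,P))
    return least_squares(f,np.clip(q0,LO+m+.01,HI-m-.01),bounds=(LO+m,HI-m))
E
cat > t.py <<'E'
from k import *
o=np.array([523,-71.7,30.]);Y=-.077
rng=np.random.default_rng(1)
for lean in(35,30,25):
  th=np.radians(lean); pz=R.from_euler('yz',[-np.radians(35),Y]).apply([0,0,1])
  for k in(84,130):
   for flip in(0,1):
    r=tool(th,Y)*R.from_euler('z',np.pi*flip)
    S=[ik(o+k*pz,r,rng.uniform(LO,HI)) for _ in range(25)]
    S=[s for s in S if np.abs(s.fun[:6]).max()<.05]
    S.sort(key=lambda s:-np.min(np.minimum(s.x-LO,HI-s.x)))
    print(lean,k,flip,len(S),[s.x.round(2).tolist() for s in S[:3]])
E
python3 t.py
```

```text
35 84 0 0 []
35 84 1 0 []
35 130 0 0 []
35 130 1 0 []
30 84 0 0 []
30 84 1 0 []
30 130 0 0 []
30 130 1 0 []
25 84 0 0 []
25 84 1 0 []
25 130 0 0 []
25 130 1 0 []
```

```bash
sed -i '/S=\[s for s/d; s/S.sort.*/S.sort(key=lambda s:np.abs(s.fun[:6]).max())/; s/\[s.x.round(2).tolist() for s in S\[:3\]\]/[(np.round(np.abs(s.fun[:6]).max(),2),s.x.round(2).tolist()) for s in S[:2]]/' t.py; python3 t.py; python3 -c "
from k import *
for q,x,t in D: print(fk(q,SG,P)[0]-x)
print(ik(np.array(D[1][1]),R.from_euler('xyz',D[1][2]),np.array(D[0][0])))" | head -20
```

```text
35 84 0 25 [(np.float64(2.39), [0.58, 0.55, -0.59, 2.43, 2.1, 0.27, -2.02]), (np.float64(2.39), [0.58, 0.55, -0.59, 2.43, 2.1, 0.27, -2.02])]
35 84 1 25 [(np.float64(2.39), [0.58, 0.55, -0.59, 2.43, 2.1, 0.27, 1.12]), (np.float64(2.39), [0.58, 0.55, -0.59, 2.43, 2.1, 0.27, 1.12])]
35 130 0 25 [(np.float64(2.69), [0.96, 0.64, -1.21, 2.43, 1.51, 0.59, -1.5]), (np.float64(2.69), [0.96, 0.64, -1.21, 2.43, 1.51, 0.59, -1.5])]
35 130 1 25 [(np.float64(2.69), [0.96, 0.64, -1.21, 2.43, 1.51, 0.59, 1.64]), (np.float64(2.69), [0.96, 0.64, -1.21, 2.43, 1.51, 0.59, 1.64])]
30 84 0 25 [(np.float64(1.59), [-0.13, 0.51, 0.37, 2.43, 4.2, 0.27, 2.15]), (np.float64(1.59), [-0.13, 0.51, 0.37, 2.43, 4.2, 0.27, 2.15])]
30 84 1 25 [(np.float64(1.59), [-0.13, 0.51, 0.37, 2.43, 4.2, 0.27, -1.0]), (np.float64(1.59), [-0.13, 0.51, 0.37, 2.43, 4.2, 0.27, -1.0])]
30 130 0 25 [(np.float64(1.9), [0.94, 0.64, -1.21, 2.43, 1.5, 0.61, -1.51]), (np.float64(1.9), [0.94, 0.64, -1.21, 2.43, 1.5, 0.61, -1.51])]
30 130 1 25 [(np.float64(1.9), [0.94, 0.64, -1.21, 2.43, 1.5, 0.61, 1.63]), (np.float64(1.9), [0.94, 0.64, -1.2
[... 804 characters left out ...]
rmination condition is satisfied.
     success: True
      status: 2
         fun: [-1.503e-09  1.599e-09 ...  3.282e-04  7.172e-04]
           x: [ 7.101e-01  4.763e-01 -2.672e-01  1.523e+00  1.341e-01
                1.160e+00  3.386e-01]
        cost: 8.403934888776337e-07
         jac: [[-3.326e+01 -1.606e+00 ... -3.380e+01  0.000e+00]
               [-4.988e+01  1.506e+00 ...  1.677e+01  0.000e+00]
               ...
               [ 0.000e+00  0.000e+00 ...  2.000e-03  0.000e+00]
               [ 0.000e+00  0.000e+00 ...  0.000e+00  2.000e-03]]
        grad: [ 7.488e-09 -5.374e-08  2.547e-09 -5.388e-08  5.872e-09
               -1.837e-08 -3.338e-10]
  optimality: 8.617601272498443e-08
```

The elbow limit rules out the straight-on 35° approach. Swinging the tool within the plaque's own plane, coming from the right, may be reachable, so I'll check that.

```bash
cat > t2.py <<'E'
from k import *
o=np.array([523,-71.7,30.]);Y=-.077;th=np.radians(35)
rng=np.random.default_rng(1); q3=np.array([-.578,.21,.815,2.344,-1.098,.233,1.127]);qg=np.array([.3,.45,-.2,2.2,.1,.6,.2])
def pose(o,th,Y,al,g,back=0):
    rr=R.from_euler('yz',[-th,Y]); r=tool(th,Y)*R.from_euler('y',al); 
    return o+rr.apply([0,g[0],g[1]])+r.apply([0,0,19-back]),r
if __name__=="__main__":
  ro=np.array([529.4,-310.7,0]);RY=-.06
  so=ro+R.from_euler('z',RY).apply([-44,-10,10])
  for al in(-30,30,40,50,60,70):
   for nm,(x,r) in dict(pre=pose(o,th,Y,np.radians(al),(-15,97),50),grasp=pose(o,th,Y,np.radians(al),(-15,97)),lift=pose(o+[-20,-20,100],np.radians(15),Y,np.radians(al),(-15,97)),place=pose(so,0,RY,np.radians(al),(-15,97))).items():
    S=[ik(x,r,q0) for q0 in [qg]+[rng.uniform(LO,HI) for _ in range(12)]]
    S=[(np.abs(s.fun[:6]).max(),np.min(np.minimum(s.x-LO,HI-s.x)),s.x) for s in S]
    S.sort(key=lambda s:(s[0]>.05)*100+s[0]*(s[0]>.05)-s[1])
    print(al,nm,[(round(a,2),round(b,2),x.round(2).tolist()) for a,b,x in S[:2]])
E
python3 t2.py
```

```text
-30 pre [(np.float64(1.02), np.float64(0.04), [0.22, 0.94, -1.21, 2.43, 1.43, 1.63, -2.34]), (np.float64(1.02), np.float64(0.04), [0.22, 0.94, -1.21, 2.43, 1.43, 1.63, -2.34])]
-30 grasp [(np.float64(0.89), np.float64(0.04), [-1.07, 1.08, 1.17, 2.43, 4.13, 0.27, 1.51]), (np.float64(0.9), np.float64(0.04), [-0.84, 0.81, 0.72, 2.43, 2.15, 0.27, -2.79])]
-30 lift [(np.float64(0.0), np.float64(0.26), [0.24, 0.45, -0.65, 2.21, 1.14, 0.97, -1.38]), (np.float64(0.0), np.float64(0.26), [-0.06, 0.39, -0.23, 2.21, 1.05, 0.79, -1.26])]
-30 place [(np.float64(0.0), np.float64(0.44), [0.76, 0.83, -0.81, 2.03, 1.4, 1.11, -1.01]), (np.float64(0.0), np.float64(0.44), [0.68, 0.78, -0.66, 2.03, 1.36, 0.99, -0.98])]
30 pre [(np.float64(0.54), np.float64(0.04), [1.29, 0.77, -0.82, 2.37, -1.06, 0.27, 1.81]), (np.float64(0.54), np.float64(0.04), [1.29, 0.77, -0.82, 2.37, -1.06, 0.27, 1.81])]
30 grasp [(np.float64(0.05), np.float64(0.04), [1.14, 0.85, -0.74, 2.43, 4.2, 0.27, 2.82]), (np.float64(0.05), np.float64(0.04), [1.14, 0.85, -0.74, 2.43, 4.2, 0.27, 2.82])]
30 lift [(np.float64(0.0), np.float64(0.39)
[... 2378 characters left out ...]
1])]
70 pre [(np.float64(0.0), np.float64(0.49), [1.19, 1.15, -0.54, 1.86, -0.61, 1.1, 1.65]), (np.float64(0.0), np.float64(0.35), [1.38, 1.31, -0.9, 1.86, -0.27, 0.94, 1.27])]
70 grasp [(np.float64(0.0), np.float64(0.43), [1.28, 1.28, -0.82, 1.93, -0.42, 0.85, 1.43]), (np.float64(0.0), np.float64(0.1), [1.42, 1.49, -1.15, 1.93, 0.06, 0.78, 0.92])]
70 lift [(np.float64(0.0), np.float64(0.55), [1.15, 0.99, -0.68, 1.81, -0.55, 1.19, 1.05]), (np.float64(0.0), np.float64(0.44), [1.22, 1.04, -0.81, 1.81, -0.46, 1.13, 0.95])]
70 place [(np.float64(0.0), np.float64(0.27), [1.19, 1.38, -0.74, 1.04, -0.16, 1.71, 0.63]), (np.float64(0.0), np.float64(0.24), [1.12, 1.34, -0.54, 1.04, -0.3, 1.74, 0.75])]
```

Swinging 50° within the plaque plane, from the right, is reachable with margin and also clears the neighbouring plaque when placing. First I'll go back to a relaxed posture over the rack with that swing.

```bash
python3 - <<'E'
from t2 import *; from cell import read_state
s=read_state(); delta(s['eef_pos'],s['tool_rot'],[500,-300,300],tool(0,-.077))
a=np.radians(50)
print(s['qpos'].round(2))
E
```

```text
t [-0.0095 -0.2265  0.0397] r [0.442 6.158 0.106]
[-0.58  0.21  0.82  2.34 -1.1   0.23  1.13]
```

Emit:
apply_moves --increments '[{"tx":0,"ty":-0.01,"tz":0.01,"rx":0.1,"ry":1.5,"rz":0,"claw":0.085},{"tx":0,"ty":-0.04,"tz":0.03,"rx":0.2,"ry":3,"rz":0,"claw":0.085},{"tx":-0.01,"ty":-0.08,"tz":0.04,"rx":0.3,"ry":4.5,"rz":0.1,"claw":0.085},{"tx":-0.01,"ty":-0.12,"tz":0.04,"rx":0.44,"ry":6.16,"rz":0.1,"claw":0.085},{"tx":-0.01,"ty":-0.16,"tz":0.04,"rx":0.44,"ry":6.16,"rz":0.1,"claw":0.085},{"tx":-0.01,"ty":-0.2,"tz":0.04,"rx":0.44,"ry":6.16,"rz":0.1,"claw":0.085},{"tx":-0.01,"ty":-0.226,"tz":0.04,"rx":0.44,"ry":6.16,"rz":0.1,"claw":0.085},{"tx":-0.01,"ty":-0.226,"tz":0.04,"rx":0.44,"ry":6.16,"rz":0.1,"claw":0.085},{"tx":-0.01,"ty":-0.226,"tz":0.04,"rx":0.44,"ry":6.16,"rz":0.1,"claw":0.085},{"tx":-0.01,"ty":-0.226,"tz":0.04,"rx":0.44,"ry":6.16,"rz":0.1,"claw":0.085}]'

```text
clock: 4.45
eef_pos: [499.6, -296.7, 299.9]
tool_rot: [-3.141, -0.003, 1.496]
force: [-0.7, 0.2, 0.2]
width: 85.3
```

```bash
python3 - <<'E'
from t2 import *; from cell import read_state
s=read_state(); print(s['qpos'].round(2))
a=np.radians(50)
delta(s['eef_pos'],s['tool_rot'],[480,-230,240],tool(0,-.077)*R.from_euler('y',a))
E
```

```text
[-0.09  0.6   0.99  1.6  -0.53  1.24  0.93]
t [-0.0196  0.0667 -0.0599] r [ 9.936 -0.756 -0.029]
```

```bash
cat > sim.py <<'E'
from t2 import *
from scipy.spatial.transform import Slerp
def follow(q,wps,n=12):
    x,r=fk(q,SG,P); out=[]
    for X,Rr in wps:
        sl=Slerp([0,1],R.concatenate([r,Rr]))
        for t in np.linspace(0,1,n+1)[1:]:
            xt=x+(X-x)*t; rt=sl([t])[0]
            f=lambda v:(lambda a,b:np.r_[(a-xt)/10,10*(b*rt.inv()).as_rotvec(),.02*(v-q)])(*fk(v,SG,P))
            q=least_squares(f,np.clip(q,LO+.005,HI-.005),bounds=(LO,HI)).x
        e=f(q)[:6]; x,r=np.array(X),Rr; out.append(q); print(np.abs(e).max().round(2),np.min(np.minimum(q-LO,HI-q)).round(2),q.round(2).tolist())
    return q
E
cat > s1.py <<'E'
from sim import *; from cell import read_state
a=np.radians(50);Y=-.077;th=np.radians(35);o=np.array([523,-71.7,30.])
print("validate");q=follow(np.array(D[0][0]),[(np.array(D[1][1]),R.from_euler('xyz',D[1][2]))])
q0=read_state()['qpos']
B=(np.array([480,-230,240.]),tool(0,Y)*R.from_euler('y',a))
pre=pose(o,th,Y,a,(-15,99),60);g=pose(o,th,Y,a,(-15,99))
lift=pose(o+[-20,0,90],th,Y,a,(-15,99))
print("direct");follow(q0,[B,pre,g,lift])
C=(np.array([280,-586,300.]),tool(0,-1.12))
print("via start");follow(q0,[C,B,pre,g,lift])
C=(np.array([280,-586,300.]),tool(0,Y)*R.from_euler('y',a))
print("via start2");follow(q0,[C,B,pre,g,lift])
E
python3 s1.py
```

```text
validate
0.0 0.82 [0.71, 0.48, -0.27, 1.52, 0.14, 1.16, 0.34]
direct
0.0 0.16 [0.49, 0.86, 0.63, 1.47, -0.84, 1.82, 1.23]
0.0 0.0 [0.83, 0.82, 0.08, 2.15, -1.1, 1.14, 2.13]
0.0 0.0 [1.05, 0.92, -0.41, 2.2, -1.1, 0.74, 2.04]
0.0 0.09 [1.08, 0.72, -0.4, 2.22, -1.01, 0.88, 1.87]
via start
0.0 0.17 [0.54, 0.77, 1.15, 1.37, -0.7, 1.44, 0.55]
0.0 0.18 [0.51, 0.85, 0.58, 1.47, -0.82, 1.8, 1.21]
0.0 0.0 [0.83, 0.82, 0.08, 2.15, -1.1, 1.14, 2.13]
0.0 0.0 [1.05, 0.92, -0.41, 2.2, -1.1, 0.74, 2.04]
0.0 0.09 [1.08, 0.72, -0.4, 2.22, -1.01, 0.88, 1.87]
via start2
1.92 0.0 [1.45, 1.03, -0.61, 0.71, -0.0, 1.98, 0.82]
0.0 0.48 [1.19, 0.91, -0.77, 1.48, -0.18, 1.39, 0.5]
0.0 0.21 [1.5, 1.12, -1.04, 2.16, -0.18, 0.5, 1.1]
0.0 0.1 [1.4, 1.19, -1.03, 2.21, -0.19, 0.33, 1.1]
0.0 0.1 [1.49, 1.02, -1.15, 2.23, -0.26, 0.46, 1.03]
```

```bash
cat > s2.py <<'E'
import sim,io,contextlib
from sim import *; from cell import read_state
a=np.radians(50);Y=-.077;th=np.radians(35);o=np.array([523,-71.7,30.])
q0=read_state()['qpos']
B=(np.array([480,-230,240.]),tool(0,Y)*R.from_euler('y',a))
pre=pose(o,th,Y,a,(-15,99),60);g=pose(o,th,Y,a,(-15,99))
res=[]
for x,y in((300,-550),(400,-450),(480,-300)):
 for z in(250,330):
  for al in(0,30,60):
   for yw in(-1.2,-.6,-.077,.5):
    b=io.StringIO()
    with contextlib.redirect_stdout(b): follow(q0,[(np.array([x,y,z]),tool(0,yw)*R.from_euler('y',np.radians(al))),B,pre,g],6)
    L=[l.split(' [') for l in b.getvalue().strip().split('\n')]
    m=[float(l[0].split()[1]) for l in L]; res.append((min(m[2:]),min(m),x,y,z,al,yw,m,b.getvalue().split('\n')[0][:4],L[3][1]))
res.sort(key=lambda r:-(r[0]+r[1]))
for r in res[:8]:print(r)
E
time python3 s2.py
```

```text
(0.23, 0.0, 300, -550, 330, 60, -0.6, [0.0, 0.51, 0.31, 0.23], '0.0 ', '1.27, 1.05, -0.78, 2.21, -0.78, 0.46, 1.7]')
(0.12, 0.0, 400, -450, 250, 60, 0.5, [0.0, 0.57, 0.28, 0.12], '2.55', '1.37, 1.16, -0.98, 2.21, -0.35, 0.35, 1.26]')
(0.12, 0.0, 480, -300, 330, 60, -1.2, [0.0, 0.57, 0.27, 0.12], '0.0 ', '1.38, 1.16, -0.98, 2.21, -0.34, 0.35, 1.25]')
(0.11, 0.0, 300, -550, 250, 60, 0.5, [0.0, 0.57, 0.27, 0.11], '3.77', '1.38, 1.16, -0.99, 2.21, -0.32, 0.34, 1.23]')
(0.11, 0.0, 300, -550, 330, 60, 0.5, [0.0, 0.53, 0.23, 0.11], '4.76', '1.39, 1.18, -1.01, 2.21, -0.24, 0.34, 1.15]')
(0.11, 0.0, 480, -300, 250, 60, -1.2, [0.0, 0.54, 0.24, 0.11], '0.0 ', '1.39, 1.18, -1.01, 2.21, -0.26, 0.34, 1.17]')
(0.11, 0.0, 480, -300, 250, 60, 0.5, [0.0, 0.52, 0.23, 0.11], '1.0 ', '1.39, 1.18, -1.01, 2.21, -0.24, 0.34, 1.15]')
(0.1, 0.0, 300, -550, 250, 60, -0.077, [0.0, 0.41, 0.16, 0.1], '1.69', '1.41, 1.21, -1.06, 2.21, -0.08, 0.33, 0.98]')
real	1m57.736s
user	1m56.323s
sys	0m0.138s
```

```bash
python3 - <<'E'
from sim import *; from cell import read_state
s=read_state()
delta(s['eef_pos'],s['tool_rot'],[480,-300,330],tool(0,-1.2)*R.from_euler('y',np.radians(60)))
E
```

```text
t [-0.0196 -0.0033  0.0301] r [ 10.101  -7.479 -11.658]
```

Emit:
apply_moves --increments '[{"tx":-0.005,"ty":0,"tz":0.01,"rx":1,"ry":-0.75,"rz":-1.17,"claw":0.085},{"tx":-0.01,"ty":0,"tz":0.02,"rx":2,"ry":-1.5,"rz":-2.33,"claw":0.085},{"tx":-0.02,"ty":0,"tz":0.03,"rx":3,"ry":-2.24,"rz":-3.5,"claw":0.085},{"tx":-0.02,"ty":0,"tz":0.03,"rx":4,"ry":-3,"rz":-4.66,"claw":0.085},{"tx":-0.02,"ty":0,"tz":0.03,"rx":5,"ry":-3.74,"rz":-5.83,"claw":0.085},{"tx":-0.02,"ty":0,"tz":0.03,"rx":6,"ry":-4.5,"rz":-7,"claw":0.085},{"tx":-0.02,"ty":0,"tz":0.03,"rx":7,"ry":-5.24,"rz":-8.16,"claw":0.085},{"tx":-0.02,"ty":0,"tz":0.03,"rx":8,"ry":-6,"rz":-9.3,"claw":0.085},{"tx":-0.02,"ty":0,"tz":0.03,"rx":9,"ry":-6.73,"rz":-10.5,"claw":0.085},{"tx":-0.02,"ty":0,"tz":0.03,"rx":10.1,"ry":-7.48,"rz":-11.66,"claw":0.085},{"tx":-0.02,"ty":0,"tz":0.03,"rx":10.1,"ry":-7.48,"rz":-11.66,"claw":0.085},{"tx":-0.02,"ty":0,"tz":0.03,"rx":10.1,"ry":-7.48,"rz":-11.66,"claw":0.085}]'

```text
clock: 5.65
eef_pos: [480.7, -296.2, 315.3]
tool_rot: [3.105, -0.954, 0.493]
force: [-0.1, -0.1, -2.2]
width: 84.9
```

```bash
cat > s3.py <<'E'
from sim import *; from cell import read_state
a=np.radians(50);Y=-.077;th=np.radians(35);o=np.array([523,-71.7,30.])
s=read_state(); q0=s['qpos']; print(q0.round(2),s['clock'],s['width'])
B=(np.array([480,-230,240.]),tool(0,Y)*R.from_euler('y',a))
pre=pose(o,th,Y,a,(-15,99),60);g=pose(o,th,Y,a,(-15,99))
for w in(B,pre,g): print(w[0].round(1)); delta(s['eef_pos'],s['tool_rot'],*w)
follow(q0,[B,pre,g])
E
python3 s3.py
```

```text
[ 1.35  0.47 -0.38  2.03 -1.1   0.9   0.74] 5.65 84.89433597216184
[ 480. -230.  240.]
t [-0.0007  0.0662 -0.0753] r [-0.671  0.754 11.793]
[ 447.7 -112.4  132.7]
t [-0.0329  0.1838 -0.1826] r [-4.71  -5.317 11.153]
[473.3 -68.3 101.1]
t [-0.0073  0.2279 -0.2142] r [-4.71  -5.317 11.153]
0.0 0.52 [1.02, 0.82, -0.41, 1.48, -0.39, 1.46, 0.73]
0.0 0.31 [1.35, 0.96, -0.75, 2.16, -0.66, 0.63, 1.6]
0.0 0.22 [1.29, 1.06, -0.81, 2.21, -0.74, 0.45, 1.66]
```

Emit:
apply_moves --increments '[{"tx":0,"ty":0.007,"tz":0,"rx":-0.07,"ry":0.07,"rz":1.2,"claw":0.085},{"tx":0,"ty":0.015,"tz":-0.01,"rx":-0.15,"ry":0.15,"rz":2.5,"claw":0.085},{"tx":0,"ty":0.025,"tz":-0.02,"rx":-0.2,"ry":0.24,"rz":3.8,"claw":0.085},{"tx":0,"ty":0.035,"tz":-0.03,"rx":-0.3,"ry":0.33,"rz":5.2,"claw":0.085},{"tx":0,"ty":0.045,"tz":-0.04,"rx":-0.4,"ry":0.42,"rz":6.6,"claw":0.085},{"tx":0,"ty":0.05,"tz":-0.05,"rx":-0.45,"ry":0.5,"rz":8,"claw":0.085},{"tx":0,"ty":0.06,"tz":-0.06,"rx":-0.55,"ry":0.6,"rz":9.5,"claw":0.085},{"tx":0,"ty":0.066,"tz":-0.07,"rx":-0.6,"ry":0.68,"rz":10.8,"claw":0.085},{"tx":0,"ty":0.066,"tz":-0.075,"rx":-0.67,"ry":0.75,"rz":11.8,"claw":0.085},{"tx":0,"ty":0.066,"tz":-0.075,"rx":-0.67,"ry":0.75,"rz":11.8,"claw":0.085},{"tx":0,"ty":0.066,"tz":-0.075,"rx":-0.67,"ry":0.75,"rz":11.8,"claw":0.085}]'

```text
clock: 6.75
eef_pos: [480.3, -230.7, 239.6]
tool_rot: [-3.14, -0.872, 1.492]
force: [0.2, 0.1, -0.6]
width: 85.0
```

```bash
python3 s3.py
```

```text
[ 1.03  0.82 -0.4   1.46 -0.4   1.45  0.75] 6.75 84.97528740357019
[ 480. -230.  240.]
t [-0.0003  0.0007  0.0004] r [ 0.005 -0.015 -0.002]
[ 447.7 -112.4  132.7]
t [-0.0325  0.1183 -0.1069] r [-0.533 -6.994  0.   ]
[473.3 -68.3 101.1]
t [-0.0069  0.1624 -0.1385] r [-0.533 -6.994  0.   ]
0.0 0.52 [1.01, 0.82, -0.4, 1.48, -0.39, 1.46, 0.74]
0.0 0.31 [1.35, 0.96, -0.74, 2.16, -0.67, 0.63, 1.61]
0.0 0.22 [1.28, 1.06, -0.8, 2.21, -0.75, 0.45, 1.67]
```

Emit:
apply_moves --increments '[{"tx":-0.005,"ty":0.015,"tz":0,"rx":-0.08,"ry":-1.1,"rz":0,"claw":0.085},{"tx":-0.012,"ty":0.03,"tz":-0.01,"rx":-0.18,"ry":-2.4,"rz":0,"claw":0.085},{"tx":-0.02,"ty":0.045,"tz":-0.02,"rx":-0.28,"ry":-3.7,"rz":0,"claw":0.085},{"tx":-0.028,"ty":0.065,"tz":-0.04,"rx":-0.38,"ry":-5,"rz":0,"claw":0.085},{"tx":-0.032,"ty":0.085,"tz":-0.06,"rx":-0.48,"ry":-6.2,"rz":0,"claw":0.085},{"tx":-0.0325,"ty":0.105,"tz":-0.085,"rx":-0.53,"ry":-7,"rz":0,"claw":0.085},{"tx":-0.0325,"ty":0.118,"tz":-0.107,"rx":-0.53,"ry":-7,"rz":0,"claw":0.085},{"tx":-0.0325,"ty":0.118,"tz":-0.107,"rx":-0.53,"ry":-7,"rz":0,"claw":0.085},{"tx":-0.0325,"ty":0.118,"tz":-0.107,"rx":-0.53,"ry":-7,"rz":0,"claw":0.085}]'

```text
clock: 7.65
eef_pos: [447.5, -114.8, 133.0]
tool_rot: [2.313, -0.678, 2.091]
force: [0.8, -0.2, 0.4]
width: 85.1
```

```bash
python3 s3.py; python3 snap.py w4
```

```text
[ 1.35  0.96 -0.72  2.11 -0.68  0.66  1.63] 7.65 85.0869856077431
[ 480. -230.  240.]
t [ 0.0325 -0.1152  0.107 ] r [0.545 6.98  0.026]
[ 447.7 -112.4  132.7]
t [ 0.0003  0.0023 -0.0003] r [-0.002  0.002  0.026]
[473.3 -68.3 101.1]
t [ 0.0259  0.0465 -0.0319] r [-0.002  0.002  0.026]
0.0 0.52 [1.01, 0.82, -0.39, 1.48, -0.39, 1.46, 0.74]
0.0 0.31 [1.35, 0.96, -0.73, 2.16, -0.68, 0.64, 1.62]
0.0 0.22 [1.28, 1.06, -0.8, 2.21, -0.76, 0.45, 1.68]
clock 7.65
qpos [ 1.3516484   0.96371571 -0.72172301  2.10714135 -0.67966488  0.65563857
  1.63499374]
eef_pos [ 447.45284166 -114.77234863  132.98411105]
tool_rot [ 2.31319382 -0.67842753  2.09128767]
force [ 0.80520575 -0.19995305  0.41080625]
width 85.0869856077431
```

View pics/w4.png

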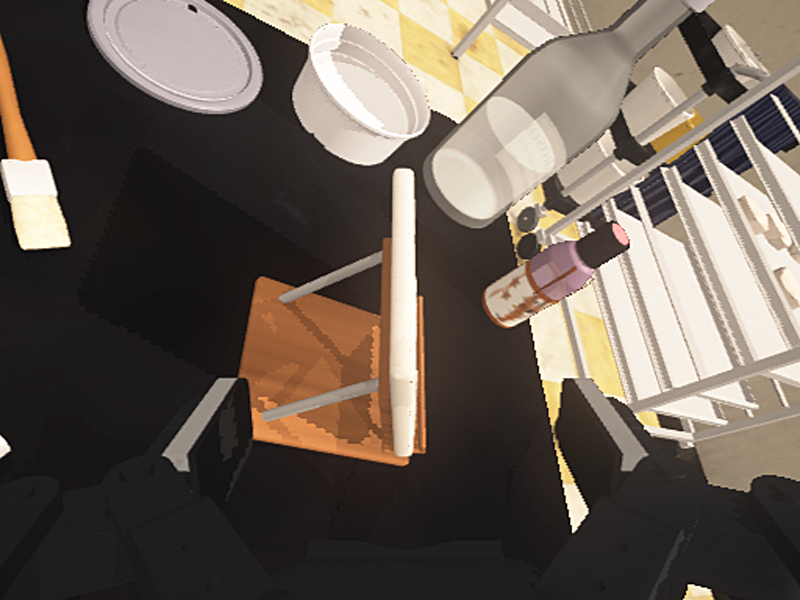

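The plaque is seen edge-on (x≈403) exactly midway between the fingers. I'll check its position within its plane from the corners at (403,170) and (402,375).

```bash
python3 - <<'E'
from h import *; import pickle
W=pickle.load(open("w4.pkl","rb"));o=np.array([523,-71.7,30.]);rr=R.from_euler('yz',[-np.radians(35),-.077])
L=np.array([[x,y,z] for y,z in((55,110),(-55,110),(-55,0)) for x in(-5,5)],float)
print((proj(W,o+rr.apply(L))*1.5625).round(0).tolist())
E
```

```text
[[393.0, 165.0], [413.0, 165.0], [390.0, 378.0], [417.0, 378.0], [395.0, 458.0], [413.0, 458.0]]
```

Emit:
apply_moves --increments '[{"tx":0.0065,"ty":0.011,"tz":-0.008,"rx":0,"ry":0,"rz":0,"claw":0.085},{"tx":0.013,"ty":0.022,"tz":-0.016,"rx":0,"ry":0,"rz":0,"claw":0.085},{"tx":0.0195,"ty":0.033,"tz":-0.024,"rx":0,"ry":0,"rz":0,"claw":0.085},{"tx":0.0256,"ty":0.0445,"tz":-0.0316,"rx":0,"ry":0,"rz":0,"claw":0.085},{"tx":0.0256,"ty":0.0445,"tz":-0.0316,"rx":0,"ry":0,"rz":0,"claw":0.085},{"tx":0.0256,"ty":0.0445,"tz":-0.0316,"rx":0,"ry":0,"rz":0,"claw":0.03},{"tx":0.0256,"ty":0.0445,"tz":-0.0316,"rx":0,"ry":0,"rz":0,"claw":0.03},{"tx":0.0256,"ty":0.0445,"tz":-0.0316,"rx":0,"ry":0,"rz":0,"claw":0.03}]'

```text
clock: 8.5
eef_pos: [473.4, -70.5, 101.0]
tool_rot: [2.313, -0.677, 2.092]
force: [-0.2, -0.1, -0.9]
width: 43.8
```

```bash
python3 s3.py
```

```text
[ 1.29  1.06 -0.78  2.15 -0.75  0.48  1.69] 8.5 43.795607160221074
[ 480. -230.  240.]
t [ 0.0066 -0.1595  0.139 ] r [0.556 6.993 0.015]
[ 447.7 -112.4  132.7]
t [-0.0256 -0.0419  0.0317] r [0.012 0.014 0.019]
[473.3 -68.3 101.1]
t [-0.0001  0.0022  0.0001] r [0.012 0.014 0.019]
0.0 0.52 [1.01, 0.82, -0.38, 1.48, -0.4, 1.46, 0.75]
0.0 0.31 [1.34, 0.95, -0.72, 2.16, -0.69, 0.64, 1.63]
0.0 0.23 [1.28, 1.05, -0.79, 2.21, -0.77, 0.46, 1.69]
```

Emit:
apply_moves --increments '[{"tx":0,"ty":0.001,"tz":0,"rx":0,"ry":0,"rz":0,"claw":0.0},{"tx":0,"ty":0.001,"tz":0,"rx":0,"ry":0,"rz":0,"claw":0.0},{"tx":0,"ty":0.001,"tz":0,"rx":0,"ry":0,"rz":0,"claw":0.0},{"tx":0,"ty":0.001,"tz":0,"rx":0,"ry":0,"rz":0,"claw":0.0},{"tx":0,"ty":0.001,"tz":0,"rx":0,"ry":0,"rz":0,"claw":0.0},{"tx":0,"ty":0.001,"tz":0,"rx":0,"ry":0,"rz":0,"claw":0.0},{"tx":0,"ty":0.001,"tz":0,"rx":0,"ry":0,"rz":0,"claw":0.0},{"tx":0,"ty":0.001,"tz":0,"rx":0,"ry":0,"rz":0,"claw":0.0}]'

```text
clock: 9.3
eef_pos: [472.9, -68.4, 101.0]
tool_rot: [2.312, -0.679, 2.094]
force: [-4.1, -4.0, 4.3]
width: 8.4
```

```bash
python3 s3.py|head -1; python3 -c "
from cell import *;s=read_state();print(s['eef_pos'],s['force'],s['torque'],s['width'])"
```

```text
[ 1.29  1.06 -0.78  2.15 -0.75  0.48  1.69] 9.3 8.374237398075845
[472.93528152 -68.41859183 100.99267645] [-4.1057766  -3.96003047  4.25524192] [-0.5076881   0.51244021  0.35911568] 8.374237398075845
```

```bash
cat > s4.py <<'E'
from sim import *; from cell import read_state
import sys
G=(-15,99);a=np.radians(50);Y=-.077;th=np.radians(35);o=np.array([523,-71.7,30.]);RY=-.06
def rack(x,y,z): return np.array([529.4,-310.7,0])+R.from_euler('z',RY).apply([x,y,z])
s=read_state(); q0=s['qpos']; print(q0.round(2),s['clock'],s['width'],s['force'].round(1))
# plaque pose implied by TCP
rt=R.from_euler('xyz',s['tool_rot'])
rp=rt*R.from_euler('y',-a)*R.from_matrix([[0,1,0],[1,0,0],[0,0,-1]])
po=s['eef_pos']-rt.apply([0,0,19])-rp.apply([0,*G]); rel=R.from_euler('z',-RY).apply(po-[529.4,-310.7,0])
print("plaque in rack",rel.round(1),(R.from_euler('z',-RY)*rp).as_rotvec().round(3))
if __name__=="__main__":
  W=dict(L2=pose(o+[-6,0,80],th,Y,a,G),up=pose(o+[-20,-90,90],0,RY,a,G),above=pose(rack(-44,-15,62),0,RY,a,G),floor=pose(rack(-44,-15,10),0,RY,a,G))
  for n,w in W.items(): print(n,end=' ');delta(s['eef_pos'],s['tool_rot'],*w)
  follow(q0,list(W.values()))
E
python3 s4.py
```

```text
[ 1.29  1.06 -0.78  2.15 -0.75  0.48  1.69] 9.3 8.374237398075845 [-4.1 -4.   4.3]
plaque in rack [-21.  238.1  29.9] [-0.004 -0.612 -0.017]
L2 t [-0.0056  0.0001  0.0801] r [-0.011  0.011  0.005]
up t [ 0.03   -0.0937  0.1058] r [0.47  6.994 0.197]
above t [ 0.0116 -0.2551  0.0478] r [0.47  6.994 0.197]
floor t [ 0.0116 -0.2551 -0.0042] r [0.47  6.994 0.197]
0.0 0.26 [1.31, 0.87, -0.82, 2.21, -0.77, 0.6, 1.57]
0.0 0.68 [0.94, 0.82, -0.43, 1.6, -0.42, 1.3, 0.73]
0.0 0.45 [1.04, 1.03, -0.37, 1.24, -0.3, 1.53, 0.8]
0.0 0.51 [1.04, 1.1, -0.36, 1.25, -0.29, 1.47, 0.83]
```

Emit:
apply_moves --increments '[{"tx":-0.003,"ty":0,"tz":0.004,"rx":0,"ry":0,"rz":0,"claw":0},{"tx":-0.006,"ty":0,"tz":0.009,"rx":0,"ry":0,"rz":0,"claw":0},{"tx":-0.007,"ty":0,"tz":0.02,"rx":0,"ry":0,"rz":0,"claw":0},{"tx":-0.007,"ty":0,"tz":0.04,"rx":0,"ry":0,"rz":0,"claw":0},{"tx":-0.007,"ty":0,"tz":0.06,"rx":0,"ry":0,"rz":0,"claw":0},{"tx":-0.006,"ty":-0.005,"tz":0.08,"rx":0,"ry":0.4,"rz":0,"claw":0},{"tx":0.0,"ty":-0.02,"tz":0.09,"rx":0.1,"ry":1.5,"rz":0.04,"claw":0},{"tx":0.007,"ty":-0.035,"tz":0.1,"rx":0.2,"ry":2.7,"rz":0.08,"claw":0},{"tx":0.015,"ty":-0.05,"tz":0.106,"rx":0.3,"ry":4.0,"rz":0.12,"claw":0},{"tx":0.022,"ty":-0.065,"tz":0.106,"rx":0.38,"ry":5.3,"rz":0.16,"claw":0},{"tx":0.027,"ty":-0.08,"tz":0.106,"rx":0.45,"ry":6.5,"rz":0.19,"claw":0},{"tx":0.03,"ty":-0.094,"tz":0.106,"rx":0.47,"ry":7,"rz":0.2,"claw":0}]'

```text
clock: 10.5
eef_pos: [504.6, -161.6, 208.3]
tool_rot: [-3.14, -0.871, 1.513]
force: [0.2, 0.2, -1.4]
width: 8.4
```

```bash
python3 s4.py
```

```text
[ 0.93  0.83 -0.4   1.57 -0.45  1.31  0.76] 10.5 8.387892632186144 [ 0.2  0.2 -1.4]
plaque in rack [-33.8 147.6 121.5] [-0.002  0.001  0.004]
L2 t [-0.0373  0.0933 -0.0272] r [-0.449 -7.001 -0.224]
up t [-0.0016 -0.0005 -0.0015] r [ 0.018 -0.016 -0.042]
above t [-0.0201 -0.1618 -0.0595] r [ 0.018 -0.016 -0.042]
floor t [-0.0201 -0.1618 -0.1115] r [ 0.018 -0.016 -0.042]
0.0 0.26 [1.29, 0.85, -0.78, 2.21, -0.8, 0.63, 1.61]
0.0 0.66 [0.93, 0.82, -0.4, 1.59, -0.44, 1.31, 0.75]
0.0 0.44 [1.03, 1.03, -0.34, 1.24, -0.32, 1.54, 0.81]
0.0 0.51 [1.03, 1.09, -0.33, 1.25, -0.3, 1.47, 0.84]
```

Held and upright. Next I'll go above the slot, still 17 mm clear of the wall tops.

Emit:
apply_moves --increments '[{"tx":-0.005,"ty":-0.03,"tz":0,"rx":0,"ry":0,"rz":0,"claw":0},{"tx":-0.01,"ty":-0.065,"tz":0,"rx":0,"ry":0,"rz":0,"claw":0},{"tx":-0.015,"ty":-0.1,"tz":0,"rx":0,"ry":0,"rz":0,"claw":0},{"tx":-0.02,"ty":-0.13,"tz":-0.01,"rx":0,"ry":0,"rz":0,"claw":0},{"tx":-0.02,"ty":-0.155,"tz":-0.025,"rx":0,"ry":0,"rz":-0.04,"claw":0},{"tx":-0.02,"ty":-0.162,"tz":-0.045,"rx":0,"ry":0,"rz":-0.04,"claw":0},{"tx":-0.02,"ty":-0.162,"tz":-0.0595,"rx":0,"ry":0,"rz":-0.04,"claw":0},{"tx":-0.02,"ty":-0.162,"tz":-0.0595,"rx":0,"ry":0,"rz":-0.04,"claw":0},{"tx":-0.02,"ty":-0.162,"tz":-0.0595,"rx":0,"ry":0,"rz":-0.04,"claw":0}]'

```text
clock: 11.4
eef_pos: [483.5, -322.8, 148.3]
tool_rot: [-3.141, -0.874, 1.509]
force: [0.7, -0.1, -1.6]
width: 8.2
```

```bash
python3 s4.py; python3 snap.py w5|tail -1; python3 - <<'E'
import cv2;from cell import *
im=get_image("scene")[:,:,::-1];cv2.imwrite("pics/s5_raw.png",im)
w=cv2.imread("pics/w5_raw.png")
a=cv2.resize(im[150:270,200:360],(400,300),interpolation=cv2.INTER_CUBIC);a=cv2.resize(a,(400,300))
b=cv2.resize(w[0:384,80:440],(400,427));
import numpy as np
o=np.zeros((600,800,3),np.uint8);o[:300,:400]=a
o[:600,400:]=cv2.resize(w[0:384,130:386],(400,600),interpolation=cv2.INTER_CUBIC)
t=get_image("top")[:,:,::-1];cv2.imwrite("pics/t5_raw.png",t);o[300:,:400]=cv2.resize(t[165:255,240:360],(400,300),interpolation=cv2.INTER_CUBIC)
cv2.imwrite("pics/m5.png",o)
E
```

```text
[ 1.04  1.03 -0.34  1.24 -0.34  1.52  0.83] 11.4 8.177139175402273 [ 0.7 -0.1 -1.6]
plaque in rack [-45.1 -14.3  61.5] [ 0.002  0.    -0.001]
L2 t [-0.0161  0.2545  0.0328] r [-0.503 -6.985 -0.179]
up t [0.0195 0.1607 0.0585] r [-0.02  -0.002  0.017]
above t [ 0.0011 -0.0006  0.0005] r [-0.02  -0.002  0.017]
floor t [ 0.0011 -0.0006 -0.0515] r [-0.02  -0.002  0.017]
0.0 0.26 [1.3, 0.86, -0.8, 2.21, -0.79, 0.61, 1.59]
0.0 0.67 [0.94, 0.82, -0.42, 1.6, -0.43, 1.31, 0.74]
0.0 0.45 [1.03, 1.03, -0.35, 1.24, -0.31, 1.53, 0.8]
0.0 0.51 [1.03, 1.09, -0.35, 1.25, -0.29, 1.47, 0.84]
width 8.177139175402273
```

View pics/m5.png

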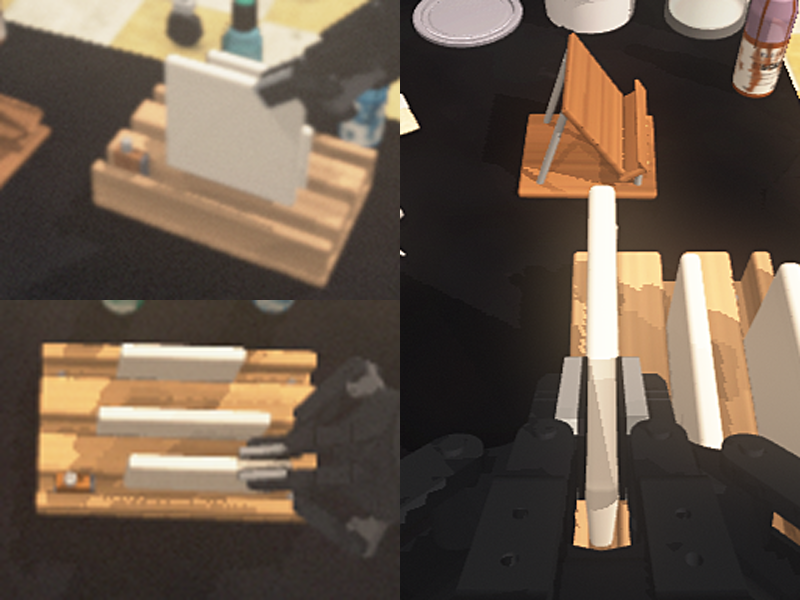

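The plaque hangs upright over the empty slot. The scene, top and wrist insets agree roughly; in the top inset the held edge is at (128–240, 455–470) and plaque_wide at (97–270, 410–425). To check the lateral position numerically, I'll compare predicted edges with image profiles in the top view.

```bash
python3 - <<'E'
from h import *; from cell import calibration; import cv2
T=calibration("top"); im=cv2.imread("pics/t5_raw.png").astype(float).mean(2)
RY=-.06; ro=np.array([529.4,-310.7,0])
w=lambda P:ro+R.from_euler('z',RY).apply(P)
for y in(0,15,25):
  for n,x,z in(("held",-45.1,171.5),("wide",0,102.),("narrow",44,114.),):
    p=proj(T,w(np.array([[x+5,y,z],[x-5,y,z]])))
    u=int(round(p[0,0])); print(n,y,u,"pred rows far/near",p[:,1].round(1),[int(v) for v in im[int(p[0,1])-4:int(p[1,1])+6,u-1:u+2].mean(1)],"from",int(p[0,1])-4)
E
```

```text
held 0 296 pred rows far/near [211.4 215.9] [122, 119, 115, 114, 122, 234, 240, 241, 220, 158, 142, 143, 141, 142] from 207
wide 0 295 pred rows far/near [196.9 201.1] [145, 146, 140, 131, 130, 150, 232, 237, 233, 188, 149, 142, 142, 142, 123] from 192
narrow 0 295 pred rows far/near [177.9 182. ] [56, 55, 53, 53, 55, 95, 235, 240, 237, 193, 150, 144, 144, 144, 143] from 173
held 15 290 pred rows far/near [211.2 215.6] [140, 138, 130, 124, 162, 236, 240, 239, 207, 154, 142, 144, 141, 142] from 207
wide 15 288 pred rows far/near [196.7 200.8] [136, 136, 134, 122, 121, 177, 237, 240, 232, 175, 143, 143, 143, 142] from 192
narrow 15 289 pred rows far/near [177.7 181.8] [57, 56, 57, 56, 56, 131, 236, 240, 231, 174, 146, 145, 144, 144] from 173
held 25 285 pred rows far/near [211.  215.5] [134, 137, 136, 137, 204, 238, 240, 237, 194, 149, 143, 143, 144, 142] from 207
wide 25 284 pred rows far/near [196.6 200.7] [136, 138, 125, 119, 121, 205, 238, 240, 229, 167, 142, 142, 143, 141] from 192
narrow 25 285 pred rows far/near [177.6 181.7] [58, 58, 57, 56, 56, 191, 237, 240, 228, 167, 143, 144, 143, 143] from 173
```

The views put the held plaque about 0.4 mm off the slot centre, which is within tolerance. I'll lower it slowly and watch the force.

Emit:
apply_moves --increments '[{"tx":0.0005,"ty":0,"tz":-0.005,"rx":0,"ry":0,"rz":0,"claw":0},{"tx":0.0005,"ty":0,"tz":-0.01,"rx":0,"ry":0,"rz":0,"claw":0},{"tx":0.0005,"ty":0,"tz":-0.014,"rx":0,"ry":0,"rz":0,"claw":0},{"tx":0.0005,"ty":0,"tz":-0.017,"rx":0,"ry":0,"rz":0,"claw":0},{"tx":0.0005,"ty":0,"tz":-0.0185,"rx":0,"ry":0,"rz":0,"claw":0},{"tx":0.0005,"ty":0,"tz":-0.02,"rx":0,"ry":0,"rz":0,"claw":0},{"tx":0.0005,"ty":0,"tz":-0.0215,"rx":0,"ry":0,"rz":0,"claw":0},{"tx":0.0005,"ty":0,"tz":-0.0215,"rx":0,"ry":0,"rz":0,"claw":0}]'

```text
clock: 12.35
eef_pos: [483.6, -324.3, 125.7]
tool_rot: [-3.141, -0.873, 1.507]
force: [0.1, -0.8, -0.9]
width: 8.0
```

```bash
python3 s4.py|head -2
```

```text
[ 1.04  1.06 -0.33  1.24 -0.33  1.5   0.85] 12.35 7.994676286302824 [ 0.1 -0.8 -0.9]
plaque in rack [-44.9 -15.9  38.9] [-0.     0.001 -0.003]
```

It has entered the slot with no contact force. I'll continue down.

Emit:
apply_moves --increments '[{"tx":0.0003,"ty":0,"tz":-0.004,"rx":0,"ry":0,"rz":0,"claw":0},{"tx":0.0003,"ty":0,"tz":-0.008,"rx":0,"ry":0,"rz":0,"claw":0},{"tx":0.0003,"ty":0,"tz":-0.012,"rx":0,"ry":0,"rz":0,"claw":0},{"tx":0.0003,"ty":0,"tz":-0.016,"rx":0,"ry":0,"rz":0,"claw":0},{"tx":0.0003,"ty":0,"tz":-0.02,"rx":0,"ry":0,"rz":0,"claw":0},{"tx":0.0003,"ty":0,"tz":-0.023,"rx":0,"ry":0,"rz":0,"claw":0},{"tx":0.0003,"ty":0,"tz":-0.023,"rx":0,"ry":0,"rz":0,"claw":0}]'

```text
clock: 13.05
eef_pos: [483.7, -324.2, 102.3]
tool_rot: [-3.14, -0.873, 1.506]
force: [-0.4, -0.1, -1.1]
width: 7.5
```

```bash
python3 s4.py|head -2
```

```text
[ 1.04  1.09 -0.33  1.24 -0.32  1.47  0.86] 13.05 7.499216916979743 [-0.4 -0.1 -1.1]
plaque in rack [-44.9 -15.7  15.5] [ 0.     0.001 -0.003]
```

Emit:
apply_moves --increments '[{"tx":0,"ty":0,"tz":-0.001,"rx":0,"ry":0,"rz":0,"claw":0},{"tx":0,"ty":0,"tz":-0.002,"rx":0,"ry":0,"rz":0,"claw":0},{"tx":0,"ty":0,"tz":-0.003,"rx":0,"ry":0,"rz":0,"claw":0},{"tx":0,"ty":0,"tz":-0.0035,"rx":0,"ry":0,"rz":0,"claw":0},{"tx":0,"ty":0,"tz":-0.0035,"rx":0,"ry":0,"rz":0,"claw":0}]'

```text
clock: 13.55
eef_pos: [483.9, -324.3, 99.3]
tool_rot: [-3.141, -0.873, 1.507]
force: [-0.5, -0.5, -1.2]
width: 7.9
```

Emit:
apply_moves --increments '[{"tx":0,"ty":0,"tz":-0.0005,"rx":0,"ry":0,"rz":0,"claw":0},{"tx":0,"ty":0,"tz":-0.001,"rx":0,"ry":0,"rz":0,"claw":0},{"tx":0,"ty":0,"tz":-0.001,"rx":0,"ry":0,"rz":0,"claw":0}]'

```text
clock: 13.85
eef_pos: [483.9, -324.3, 98.3]
tool_rot: [-3.141, -0.872, 1.507]
force: [-0.3, 0.5, -1.0]
width: 8.0
```

Emit:
apply_moves --increments '[{"tx":0,"ty":0,"tz":-0.0005,"rx":0,"ry":0,"rz":0,"claw":0},{"tx":0,"ty":0,"tz":-0.001,"rx":0,"ry":0,"rz":0,"claw":0},{"tx":0,"ty":0,"tz":-0.001,"rx":0,"ry":0,"rz":0,"claw":0}]'

```text
clock: 14.15
eef_pos: [483.9, -324.3, 97.2]
tool_rot: [-3.141, -0.872, 1.507]
force: [-0.2, 0.5, -0.9]
width: 8.1
```

Emit:
apply_moves --increments '[{"tx":0,"ty":0,"tz":-0.0005,"rx":0,"ry":0,"rz":0,"claw":0},{"tx":0,"ty":0,"tz":-0.001,"rx":0,"ry":0,"rz":0,"claw":0},{"tx":0,"ty":0,"tz":-0.001,"rx":0,"ry":0,"rz":0,"claw":0}]'

```text
clock: 14.45
eef_pos: [484.0, -324.5, 96.5]
tool_rot: [-3.141, -0.873, 1.507]
force: [-0.4, -1.2, -0.4]
width: 8.6
```

Emit:
apply_moves --increments '[{"tx":0,"ty":0,"tz":-0.0005,"rx":0,"ry":0,"rz":0,"claw":0},{"tx":0,"ty":0,"tz":-0.001,"rx":0,"ry":0,"rz":0,"claw":0},{"tx":0,"ty":0,"tz":-0.001,"rx":0,"ry":0,"rz":0,"claw":0}]'

```text
clock: 14.75
eef_pos: [484.3, -324.5, 96.4]
tool_rot: [3.141, -0.873, 1.508]
force: [-0.8, -1.9, 4.8]
width: 7.9
```

```bash
python3 s4.py|head -2; python3 -c "
from cell import *;print(read_state()['torque'])"
```

```text
[ 1.04  1.09 -0.33  1.24 -0.32  1.46  0.87] 14.75 7.875065390161011 [-0.8 -1.9  4.8]
plaque in rack [-44.2 -16.    9.6] [ 0.    -0.001 -0.003]
[-0.27059645  0.15988463  0.14058076]
```

The plaque is seated on the floor (about 6 N). Next I slide it along the slot, with roughly 23 mm expected to the stop.

Emit:
apply_moves --increments '[{"tx":0,"ty":0.002,"tz":0.0004,"rx":0,"ry":0,"rz":0,"claw":0},{"tx":0.0003,"ty":0.005,"tz":0.0004,"rx":0,"ry":0,"rz":0,"claw":0},{"tx":0.0005,"ty":0.008,"tz":0.0004,"rx":0,"ry":0,"rz":0,"claw":0},{"tx":0.0007,"ty":0.011,"tz":0.0004,"rx":0,"ry":0,"rz":0,"claw":0},{"tx":0.0008,"ty":0.014,"tz":0.0004,"rx":0,"ry":0,"rz":0,"claw":0},{"tx":0.001,"ty":0.017,"tz":0.0004,"rx":0,"ry":0,"rz":0,"claw":0},{"tx":0.001,"ty":0.017,"tz":0.0004,"rx":0,"ry":0,"rz":0,"claw":0}]'

```text
clock: 15.45
eef_pos: [485.4, -307.1, 96.4]
tool_rot: [3.141, -0.873, 1.508]
force: [-0.0, -1.6, 4.0]
width: 8.4
```

```bash
python3 s4.py|head -2
```

```text
[ 1.03  1.08 -0.33  1.29 -0.33  1.43  0.87] 15.45 8.354924487820819 [-0.  -1.6  4. ]
plaque in rack [-44.1   1.4   9.6] [-0.    -0.001 -0.003]
```

Emit:
apply_moves --increments '[{"tx":0.0001,"ty":0.001,"tz":0,"rx":0,"ry":0,"rz":0,"claw":0},{"tx":0.0001,"ty":0.002,"tz":0,"rx":0,"ry":0,"rz":0,"claw":0},{"tx":0.0001,"ty":0.002,"tz":0,"rx":0,"ry":0,"rz":0,"claw":0}]'

```text
clock: 15.75
eef_pos: [485.5, -306.0, 96.4]
tool_rot: [3.141, -0.872, 1.508]
force: [0.4, -5.0, 6.6]
width: 8.1
```

Emit:
apply_moves --increments '[{"tx":0.0001,"ty":0.001,"tz":0,"rx":0,"ry":0,"rz":0,"claw":0},{"tx":0.0001,"ty":0.0015,"tz":0,"rx":0,"ry":0,"rz":0,"claw":0},{"tx":0.0001,"ty":0.0015,"tz":0,"rx":0,"ry":0,"rz":0,"claw":0}]'

```text
clock: 16.05
eef_pos: [485.6, -304.6, 96.4]
tool_rot: [3.14, -0.872, 1.508]
force: [-0.7, -3.8, 6.3]
width: 8.1
```

Emit:
apply_moves --increments '[{"tx":0.0001,"ty":0.001,"tz":0,"rx":0,"ry":0,"rz":0,"claw":0},{"tx":0.0001,"ty":0.0015,"tz":0,"rx":0,"ry":0,"rz":0,"claw":0},{"tx":0.0001,"ty":0.0015,"tz":0,"rx":0,"ry":0,"rz":0,"claw":0}]'

```text
clock: 16.35
eef_pos: [485.7, -303.1, 96.4]
tool_rot: [3.14, -0.872, 1.508]
force: [-1.2, -3.9, 6.7]
width: 8.3
```

The force rose from about 1.6 N to about 4–5 N in y. I'll check in the images whether the stop has moved.

```bash
python3 s4.py|head -2; cat > st.py <<'E'
from h import *; from cell import *; import cv2
T=calibration("top"); RY=-.06; ro=np.array([529.4,-310.7,0])
im=[cv2.imread("pics/top0_raw.png"),get_image("top")[:,:,::-1]]
ys=np.arange(30,106,1.)
P=ro+R.from_euler('z',RY).apply(np.c_[0*ys-44,ys,0*ys+57])
uv=proj(T,P)
for i in im:
  v=np.mean([cv2.remap(i.astype(np.float32).mean(2),(uv[:,0]).astype(np.float32)[None],(uv[:,1]+d).astype(np.float32)[None],cv2.INTER_CUBIC)[0] for d in(-.8,0,.8)],0)
  print([int(x) for x in v[::2]])
E
python3 st.py
```

```text
[ 1.03  1.07 -0.34  1.3  -0.33  1.42  0.87] 16.35 8.327145977920658 [-1.2 -3.9  6.7]
plaque in rack [-44.    5.3   9.6] [-0.001 -0.001 -0.004]
[124, 127, 128, 126, 128, 130, 126, 130, 124, 115, 111, 111, 111, 112, 114, 115, 115, 107, 133, 147, 131, 111, 118, 167, 198, 205, 188, 152, 136, 137, 121, 107, 122, 123, 122, 125, 112, 76]
[145, 145, 145, 145, 146, 146, 145, 145, 145, 147, 148, 147, 148, 149, 151, 138, 111, 104, 128, 140, 124, 105, 114, 158, 188, 198, 185, 149, 135, 135, 121, 108, 122, 123, 122, 126, 113, 75]
```

The stop hasn't moved (knob peak still at y≈80); that force was floor friction. I'll carry on in small steps.

Emit:
apply_moves --increments '[{"tx":0.0001,"ty":0.001,"tz":0.0003,"rx":0,"ry":0,"rz":0,"claw":0},{"tx":0.0001,"ty":0.0015,"tz":0.0003,"rx":0,"ry":0,"rz":0,"claw":0},{"tx":0.0001,"ty":0.0015,"tz":0.0003,"rx":0,"ry":0,"rz":0,"claw":0}]'

```text
clock: 16.7
eef_pos: [485.8, -302.7, 96.4]
tool_rot: [3.14, -0.87, 1.507]
force: [0.0, -6.9, 6.5]
width: 8.1
```

Emit:
apply_moves --increments '[{"tx":0.0001,"ty":0.001,"tz":0,"rx":0,"ry":0,"rz":0,"claw":0},{"tx":0.0001,"ty":0.0015,"tz":0,"rx":0,"ry":0,"rz":0,"claw":0},{"tx":0.0001,"ty":0.0015,"tz":0,"rx":0,"ry":0,"rz":0,"claw":0}]'

```text
clock: 17.0
eef_pos: [485.8, -302.3, 96.6]
tool_rot: [3.139, -0.868, 1.507]
force: [-1.1, -8.6, 8.9]
width: 8.0
```

Emit:
apply_moves --increments '[{"tx":0.0001,"ty":0.001,"tz":0,"rx":0,"ry":0,"rz":0,"claw":0},{"tx":0.0001,"ty":0.0015,"tz":0,"rx":0,"ry":0,"rz":0,"claw":0},{"tx":0.0001,"ty":0.0015,"tz":0,"rx":0,"ry":0,"rz":0,"claw":0}]'

```text
clock: 17.3
eef_pos: [486.0, -300.8, 96.6]
tool_rot: [3.139, -0.868, 1.507]
force: [-0.5, -8.8, 8.2]
width: 8.1
```

```bash
python3 s4.py|head -2;python3 st.py
```

```text
[ 1.03  1.07 -0.34  1.31 -0.34  1.41  0.87] 17.3 8.128710229779145 [-0.5 -8.8  8.2]
plaque in rack [-43.8   7.3   9.9] [-0.005 -0.002 -0.006]
[124, 127, 128, 126, 128, 130, 126, 130, 124, 115, 111, 111, 111, 112, 114, 115, 115, 107, 133, 147, 131, 111, 118, 167, 198, 205, 188, 152, 136, 137, 121, 107, 122, 123, 122, 125, 112, 76]
[145, 145, 145, 145, 145, 146, 145, 144, 146, 147, 147, 147, 147, 148, 147, 149, 146, 120, 105, 124, 134, 118, 117, 117, 157, 192, 192, 179, 138, 131, 127, 117, 123, 124, 123, 126, 112, 76]
```

Contact shows as a force plateau near 8.7 N, and the stop's profile has shifted by about 2 mm. I'll push 3 mm more.

Emit:
apply_moves --increments '[{"tx":0.0001,"ty":0.001,"tz":0.0002,"rx":0,"ry":0,"rz":0,"claw":0},{"tx":0.0001,"ty":0.002,"tz":0.0002,"rx":0,"ry":0,"rz":0,"claw":0},{"tx":0.0002,"ty":0.003,"tz":0.0002,"rx":0,"ry":0,"rz":0,"claw":0},{"tx":0.0002,"ty":0.003,"tz":0.0002,"rx":0,"ry":0,"rz":0,"claw":0}]'

```text
clock: 17.75
eef_pos: [486.2, -297.8, 96.7]
tool_rot: [3.139, -0.868, 1.507]
force: [-0.5, -8.7, 7.6]
width: 8.2
```

```bash
python3 s4.py|head -2;python3 st.py|tail -1
```

```text
[ 1.03  1.07 -0.34  1.32 -0.34  1.4   0.87] 17.75 8.163337925581374 [-0.5 -8.7  7.6]
plaque in rack [-43.8  10.3  10. ] [-0.005 -0.001 -0.006]
[145, 145, 145, 145, 145, 145, 145, 145, 147, 147, 147, 147, 147, 148, 147, 147, 146, 147, 132, 108, 103, 122, 131, 123, 116, 141, 182, 192, 192, 158, 134, 135, 135, 126, 121, 125, 113, 76]
```

The stop is about 4.5 mm in. Now I ease the push, open to 28 mm only so the fingers stay clear of the neighbour, and back out along the tool axis.

Emit:
apply_moves --increments '[{"tx":0,"ty":-0.0007,"tz":0.0002,"rx":0,"ry":0,"rz":0,"claw":0},{"tx":0,"ty":-0.0007,"tz":0.0002,"rx":0,"ry":0,"rz":0,"claw":0.028},{"tx":0,"ty":-0.0007,"tz":0.0002,"rx":0,"ry":0,"rz":0,"claw":0.028},{"tx":0,"ty":-0.0007,"tz":0.0002,"rx":0,"ry":0,"rz":0,"claw":0.028},{"tx":0,"ty":-0.0007,"tz":0.0002,"rx":0,"ry":0,"rz":0,"claw":0.028},{"tx":0,"ty":-0.0007,"tz":0.0002,"rx":0,"ry":0,"rz":0,"claw":0.028}]'

```text
clock: 18.4
eef_pos: [485.7, -295.1, 96.2]
tool_rot: [-3.14, -0.873, 1.507]
force: [0.1, 0.3, 0.2]
width: 28.2
```

```bash
python3 s4.py|head -2; python3 st.py|tail -1
```

```text
[ 1.02  1.07 -0.34  1.32 -0.34  1.4   0.87] 18.4 28.24976827654834 [0.1 0.3 0.2]
plaque in rack [-44.6  13.4   9.4] [ 0.     0.001 -0.003]
[147, 148, 147, 146, 146, 147, 146, 147, 147, 147, 148, 148, 146, 148, 149, 149, 150, 150, 133, 109, 105, 123, 130, 123, 116, 141, 182, 193, 191, 157, 133, 134, 134, 126, 122, 126, 113, 75]
```

Released with zero force, and neither the plaque nor the stop moved. Backing out now.

Emit:
apply_moves --increments '[{"tx":0,"ty":-0.008,"tz":0.0065,"rx":0,"ry":0,"rz":0,"claw":0.028},{"tx":0,"ty":-0.018,"tz":0.015,"rx":0,"ry":0,"rz":0,"claw":0.028},{"tx":0,"ty":-0.033,"tz":0.028,"rx":0,"ry":0,"rz":0,"claw":0.028},{"tx":0,"ty":-0.05,"tz":0.045,"rx":0,"ry":0,"rz":0,"claw":0.028},{"tx":0,"ty":-0.07,"tz":0.07,"rx":0,"ry":0,"rz":0,"claw":0.028},{"tx":0,"ty":-0.09,"tz":0.11,"rx":0,"ry":0,"rz":0,"claw":0.028},{"tx":0,"ty":-0.1,"tz":0.14,"rx":0,"ry":0,"rz":0,"claw":0.028},{"tx":0,"ty":-0.1,"tz":0.14,"rx":0,"ry":0,"rz":0,"claw":0.028},{"tx":0,"ty":-0.1,"tz":0.14,"rx":0,"ry":0,"rz":0,"claw":0.028},{"tx":0,"ty":-0.1,"tz":0.14,"rx":0,"ry":0,"rz":0,"claw":0.028}]'

```text
clock: 19.45
eef_pos: [485.3, -395.0, 235.6]
tool_rot: [-3.138, -0.874, 1.506]
force: [-0.2, 0.2, 0.5]
width: 28.1
```

```bash
python3 st.py|tail -1; python3 - <<'E'
import cv2,numpy as np;from cell import *
from h import *
o=np.zeros((600,800,3),np.uint8)
s=get_image("scene")[:,:,::-1];t=get_image("top")[:,:,::-1]
o[:,:400]=cv2.resize(s[150:270,205:285][:120],(400,600),interpolation=cv2.INTER_CUBIC) if 0 else cv2.copyMakeBorder(cv2.resize(s[150:270,220:360],(400,343),interpolation=cv2.INTER_CUBIC),0,257,0,0,cv2.BORDER_CONSTANT)
o[:,400:]=cv2.copyMakeBorder(cv2.resize(t[165:255,240:350],(400,327),interpolation=cv2.INTER_CUBIC),0,273,0,0,cv2.BORDER_CONSTANT)
cv2.imwrite("pics/end.png",o[:350])
T=calibration("top");ro=np.array([529.4,-310.7,0]);im=t.astype(float).mean(2)
for n,x,z in(("held",-44,120.),("wide",0,102.),("narrow",44,114.)):
  p=proj(T,ro+R.from_euler('z',-.06).apply(np.array([[x+5,0,z],[x-5,0,z]])));u=int(round(p[0,0]));a=int(p[0,1])-4
  print(n,p[:,1].round(1),a,[int(v) for v in im[a:a+14,u-1:u+2].mean(1)])
E
```

```text
[147, 147, 145, 146, 147, 147, 148, 147, 147, 147, 146, 146, 146, 149, 149, 149, 150, 148, 133, 109, 105, 123, 130, 122, 116, 141, 182, 193, 191, 156, 134, 136, 134, 126, 123, 125, 112, 75]
held [214.1 218.4] 210 [121, 119, 120, 121, 124, 234, 240, 240, 217, 161, 143, 144, 144, 125]
wide [196.9 201.1] 192 [143, 146, 143, 126, 122, 143, 235, 238, 234, 190, 150, 144, 144, 144]
narrow [177.9 182. ] 173 [59, 57, 55, 57, 57, 96, 236, 240, 237, 193, 150, 145, 144, 144]
```

View pics/end.png

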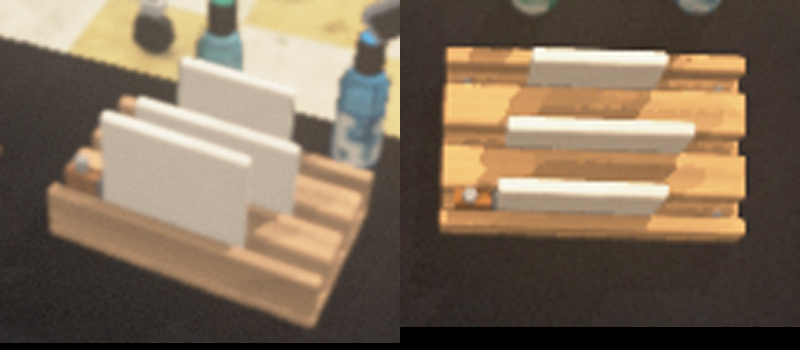

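The plaque stands upright in the near slot with its edge on the stop at (497,195). Its neighbours haven't moved and the gripper is clear. I'll hand it in.

```bash
python3 -c "
from cell import *;finish_job();print(read_state()['clock'])"
```

```text
the job is handed in; nothing more can be done
the job is handed in; nothing more can be done
```

The plaque is standing upright in the empty slot, the one nearest the robot, on the slot floor with its edge against the stop block. I handed the job in shortly after the 19.5 s mark. There was no verdict, so what follows rests on my own checks.

- **Grip:** A straight grip along the 35° lean turned out to be beyond the elbow limit. I gripped the top edge with the tool swung 50° sideways within the plaque's plane instead.
- **Seating:** The plaque was lowered until contact, which read about 6 N at the wrist. The bottom edge then read 9.6 mm against a floor of 10 mm.
- **Stop block:** I slid the plaque in steps of a few millimetres or less until the force levelled off at about 8.7 N. From top-view images before and after, the block moved about 4.5 mm, with an uncertainty of about 1 mm.
- **After release:** The wrist force was about 0 N. In the last pictures the plaque was upright, about on the slot's centre line and at y ≈ 10 mm of the rack. The two neighbouring plaques were unmoved in the top view. The two bottles in view stood in place; I did not measure them or check bottle_left.

Some readings did not fit:

- **Finger opening:** It read 7.5 to 8.6 mm on a 10 mm plaque.
- **Early force rise:** A rise I first took for the stop was only friction on the slot floor; the camera showed the stop had not moved.
- **Refused moves:** One early move call was refused as badly formed, and two early poses were out of reach. Both cost only time.

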